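# Load the sample lift and latch it under the electrode

## Task

Stand the empty white sample cup upright in the middle of the lift's platform, then swing the electrode arm home over it, as far as it goes. Then raise the platform past the rungs and lower it gently until its pawl is seated on a rung that leaves the electrode's tip inside the cup, at least 3 cm below the rim and clear of the bottom. Never let the electrode knock the cup or the platform drop, and leave the bottles and jars standing where they are.

Things in the scene. Friction and masses are not known exactly. Their poses are not given: they have to be found in the camera images.
- stand: Sample lift, fixed to the bench: grey base 225 x 150 x 14 mm; at its far side a ladder 264 mm high, two aluminium rails 90 mm apart, round 8 mm rungs every 32 mm. Origin on the bench below the platform's middle; x points from the platform's handle to the ladder (rungs at x = +105 mm), y left, z up. A 338 mm post at x = +100, y = +95 mm carries the electrode clamp. Yaw within 0.22 rad.
- lift (a joint): Height of the platform above its lowest rung, m: starts at 0, slides up to 0.150. It rests only with the pawl on a rung: 0, 0.032, 0.064, 0.096 or 0.128; let go in between, it falls to the seat below. To seat, raise 6 to 12 mm above that height, then lower; it cannot be lowered past a seat. 0.43 to 0.66 kg, friction under 1 N.
- platform (a point): Middle of the platform's upper face: steel, 100 x 96 mm, lip 4 mm high, 92 x 88 mm inside the lip. The cup belongs here. 50 mm above the bench at the start; moves up with the platform. Axes as the stand's.
- lift_handle (a point): Middle of the platform's handle: a round bar, 12 mm thick, 80 mm long along the stand's y, 120 mm in front of the platform's middle and 30 mm above its face, free all round. Moves straight up with the platform. Axes as the stand's.
- pawl: Steel gravity pawl, 30 mm wide, hanging from a pin on the platform's back, 88 mm behind the platform's middle. A rung pushes its sloped nose forward as the platform goes up; once past, it swings back by its own weight and its flat underside can sit on that rung. Origin at the pin, 40 mm above the underside.
- swing (a joint): Angle of the electrode arm, rad: 0 is home against its stop, electrode over the platform's middle; grows as the arm swings aside to the left (clockwise seen from above), up to 1.4. It stays where it is left; about 0.5 N at the electrode moves it.
- probe_tip (a point): Lower end of the electrode, an upright rod 12 mm thick (13 mm at the tip), on the arm's end. The clamp, and so the tip, is set at another height each time (155 to 205 mm above the bench) and stays at that height.
- probe_top (a point): Middle of the black holder (28 mm wide, 16 mm high) at the end of the electrode arm, 117 mm straight above probe_tip; the electrode's cap, 17 mm wide, rises 41 mm above it. The arm is a level bar, 12 mm wide, 10 mm high, from here to the swing axis.
- clamp: Electrode clamp, fixed on the post. Origin on the vertical swing axis of the electrode arm, at stand x = +100, y = +75 mm; the arm lies 12 mm above this origin, and the electrode is 125 mm from the axis.
- cup: Empty white open sample cup, 88 mm high, 57 mm wide at the foot, 61 mm near the rim, 65 mm over the rim; wall 3 mm, floor 4 mm thick, 60 to 130 g. Origin at the centre of its underside, z up through its mouth.
- pink_jar: Small pink jar with a white cap, 36 mm wide, 68 mm high; origin at the centre of its underside. Leave it alone.
- yellow_cap_jar: Clear jar with a yellow cap, 45 mm wide, 80 mm high; origin at the centre of its underside. Leave it alone.
- red_cap_jar: White jar with a red cap, 52 mm wide, 60 mm high; origin at the centre of its underside. Leave it alone.
- blue_cap_bottle: White bottle with a blue cap over a red ring, 54 mm wide, 126 mm high; origin at the centre of its underside. Leave it alone.
Things that resemble listed ones, but are neither listed nor needed, are in the scene too. What is shaped like the cup but green, purple or turquoise is not meant.

How it is judged:
By the outcome, as a careful person would: the job done as asked, in the order asked, and still so for the second after the job is handed in, with the robot touching nothing.
It also fails if it takes over 72 s, if anything falls off the work surface, if the arm or the gripper's body presses on something with over 40 N, if the wrist force passes 120 N, or if a joint passes its speed limit or range.

## Robot

A 6-joint arm with a two-finger parallel gripper is mounted at the origin on a cart in front of the work surface, level with it; the furniture and walls round the work are solid. World frame = base frame: x ahead of the robot, y to its left, z up, the work surface at z = 0. Lengths are in m, angles in rad, forces in N, time in s.
With the tool pointing down it reaches from about 0.275 to 0.825 m from the base axis. Payload 5.2 kg.
Tool frame: the origin (TCP) lies midway between the tips of the shut fingers; the grasp point (between the pads) lies 19 mm behind it; z points along the fingers, x is the direction in which the jaws open and shut, and the axes are right-handed (so a half turn about z gives the same grasp; the last joint's range is limited). The gripper opens to 93 mm and grips with 3 to 60 N. Pads are 15 mm wide; open, the fingers measure 128 mm over their backs; the gripper's body (75 mm by 188 mm) begins 65 mm behind the grasp point.
Start: joints at [1.093, 0.259, 1.535, -0, 1.348, -0.203], TCP at [0.149, 0.529, 0.219] pointing down, gripper open.
Joint ranges: [-3.14, 3.14], [-0.91, 2.08], [0.19, 2.58], [-1.22, 4.36], [0.22, 2.71], [-3.12, 3.12]. Speed limits (rad/s): [2.57, 2.57, 3.14, 3.14, 3.14, 3.14].

## Interface

Orientations are given as a 3x3 rotation matrix whose columns are the frame's x, y, z axes.
In Python, from workcell import manip gives the robot as it stands.
- The arm moves only by the shell command python3 -m inch 'ROWS' [FORCE]. ROWS is JSON, a list that holds one entry, the list of rows, each a list of 7 numbers: the shift along the world's x, y, z in cm, then the turn, a rotation vector about the world's x, y, z in degrees, then the opening, from 0 (shut) to 1 (fully open). In form: [[[tx, ty, tz, wx, wy, wz, grip], ...]]. A call has 1 to 20 rows; each row shifts and turns the pose as measured when the row begins; what a row does not reach is not made up. A row lasts 1/12 s, in which the tool goes at most 41.7 mm and 7.16 degrees, less where a joint would pass 70% of its speed; a pose out of reach is approached as far as the arm can. A call is refused whole if a number of a shift passes 4.17 or a number of a turn 7.16, either way. A call with a gripper value outside its range is refused whole. The fingers move at their own pace and stop on an object; FORCE is the grip in N (left out, the last holds). Time passes only in rows, so rows that do not move let the fingers close. It gives the time, the measured TCP pose, the force and the opening at its end, in the units of the state.
- manip.sense(): the state, without advancing time (a new reading comes with each control period).
- manip.capture(name): name is "side" or "top" or "wrist"; returns (picture, depth): 480x640x3 uint8, blue, green, red; 480x640 float32, m along the optical axis (not along the pixel's ray), 0 where there is no reading.
- manip.camera_info(name): a dict with "K" (3x3 intrinsics, pixels), "D" ([k1, k2, p1, p2, k3] as OpenCV has them; the pictures are not rectified), "R" (3x3) and "t" (3): a world point X has camera coordinates R X + t. Camera axes: x right, y down, z forward; pixel columns grow to the right and rows downward; lengths in m; the calibration is good to about 2 mm. A picture is of the moment at which its call begins: read the wrist's pose just before it. camera_info takes no time and is no camera call; for the wrist camera it gives the pose at the moment of the call.
- manip.finish_job(): hands the job in, once; it reports no verdict.
The state is a dict: "t": time; "joint_positions": joint angles; "qd": joint speeds; "tau": joint torques, N m; "position": TCP position; "eef_rot": TCP orientation; "contact_force": force on the tool from outside, world axes, zero at the start; "torque": the same for the moment, N m; "grip_width": finger opening in m.
Only numpy, scipy, OpenCV 4.12 (cv2) and the standard library are available. Lean on these libraries where they do the work, as an engineer would, in place of code of your own. Each camera call takes 0.05 s, during which the arm holds its last target.

## Working session

There is one attempt and no reset: what is moved stays moved. The work goes in short steps, Python scripts to look and compute and a shell command to move; the robot and the scene stay as the last step left them, time stands still between calls to the robot, and variables do not carry over. Pictures are saved under pics/ and viewed, and the job is handed in when it is done.

```bash
ls; mkdir -p pics; cat > h.py <<'E'
from workcell import manip
import numpy as np, cv2
def snap(n,f):
    info=manip.camera_info(n); im,d=manip.capture(n)
    cv2.imwrite(f'pics/{f}.png',im); np.savez(f'pics/{f}.npz',im=im,d=d,K=info['K'],D=info['D'],R=info['R'],t=info['t'])
    return im,d,info
def load(f):
    z=np.load(f'pics/{f}.npz'); return z['im'],z['d'],{k:z[k] for k in 'KDRt'}
def ray(i,u,v):
    p=cv2.undistortPoints(np.array([[[u,v]]],float),np.array(i['K']),np.array(i['D']))[0,0]
    R=np.array(i['R']);t=np.array(i['t']).ravel()
    return -R.T@t, R.T@np.array([p[0],p[1],1.])
def plane(i,u,v,z):
    c,r=ray(i,u,v); return c+r*(z-c[2])/r[2]
def dep(i,d,u,v):
    c,r=ray(i,u,v); return c+r*d[int(v),int(u)]
def cloud(i,d):
    h,w=d.shape; uu,vv=np.meshgrid(np.arange(w),np.arange(h))
    p=cv2.undistortPoints(np.stack([uu,vv],-1).reshape(-1,1,2).astype(float),np.array(i['K']),np.array(i['D'])).reshape(h,w,2)
    P=np.dstack([p,np.ones((h,w))])*d[...,None]
    R=np.array(i['R']);t=np.array(i['t']).ravel()
    X=(P-t)@R; X[d<=0]=np.nan
    return X
def proj(i,X):
    R=np.array(i['R']);t=np.array(i['t']).ravel()
    return cv2.projectPoints(np.array(X,float).reshape(-1,1,3),cv2.Rodrigues(R)[0],t,np.array(i['K']),np.array(i['D']))[0].reshape(-1,2)
def tri(i1,p1,i2,p2):
    c1,r1=ray(i1,*p1);c2,r2=ray(i2,*p2)
    A=np.stack([r1,-r2],1);s=np.linalg.lstsq(A,c2-c1,rcond=None)[0]
    a=c1+r1*s[0];b=c2+r2*s[1];return (a+b)/2,np.linalg.norm(a-b)
E
python3 - <<'E'
from h import *
for n in ['side','top','wrist']:
    im,d,i=snap(n,n+'0'); print(n,-np.array(i['R']).T@np.array(i['t']).ravel(), np.array(i['R'])[2],(d>0).mean())
s=manip.sense();print(s['t'],s['position'],s['eef_rot'],s['contact_force'],s['grip_width'])
E
```

```text
pics
side [0.45115864 0.70482452 0.73294   ] [ 0.08665035 -0.80751181 -0.58345214] 0.9959895833333333
top [ 0.31785241 -0.05712191  1.31123835] [ 0.18793952  0.01291722 -0.98209566] 0.9959212239583334
wrist [0.06935782 0.55246903 0.38377868] [ 0.28651333 -0.08243487 -0.95452323] 0.9959765625
0.15 [0.14903392 0.52899254 0.21800039] [[ 2.71344515e-01  9.62482081e-01 -6.30843696e-04]
 [ 9.62481280e-01 -2.71345121e-01 -1.26964933e-03]
 [-1.39319108e-03 -2.62662868e-04 -9.99998995e-01]] [-0.39949631  0.01428976 -0.74532615] 0.09301239371577662
```

View pics/side0.png

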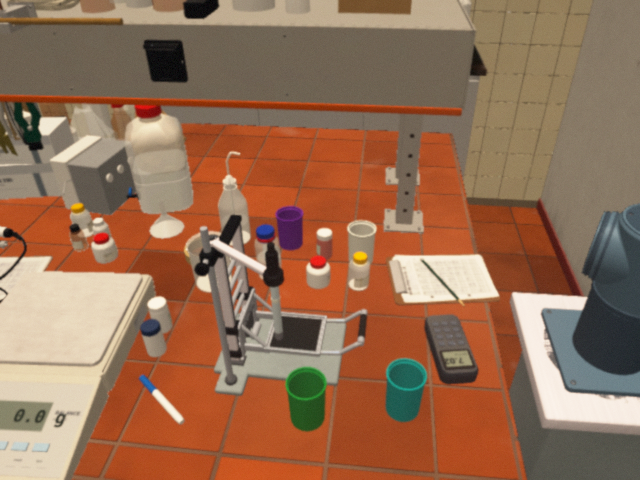

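View pics/top0.png

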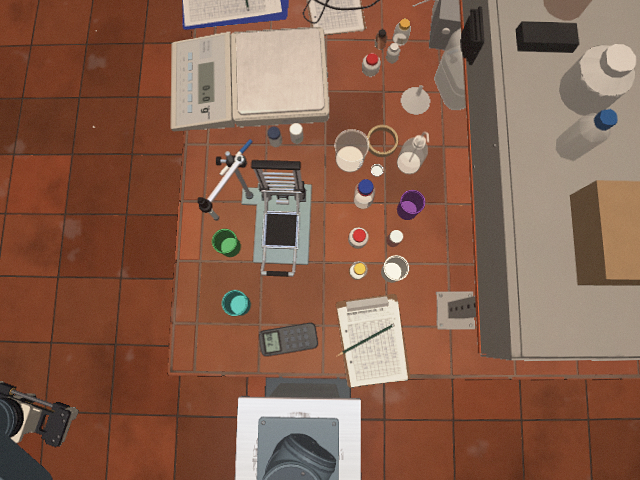

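View pics/wrist0.png

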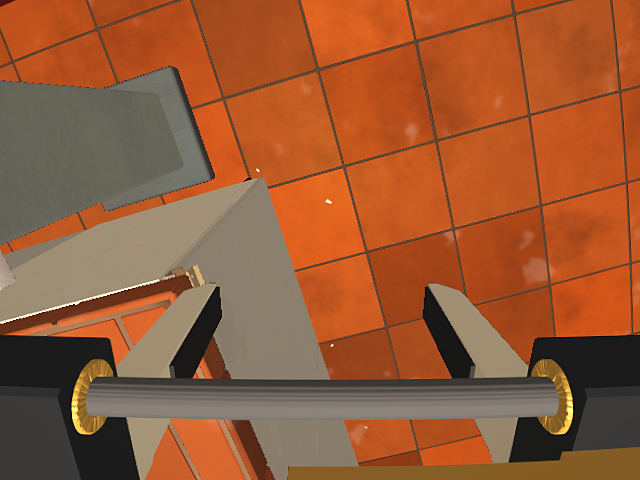

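The top view shows the white cup at about (396,268), next to the yellow-cap jar (359,270) and a white cap (396,237). The lift is at (280,230), its handle at (278,272), and the electrode is swung aside with its holder at (205,205). Next I'll measure positions.

```bash
python3 - <<'E'
from h import *
im,d,i=load('top0'); X=cloud(i,d)
im2,d2,i2=load('side0'); X2=cloud(i2,d2)
# crops
cv2.imwrite('pics/c1.png',cv2.resize(im[120:320,180:450],None,fx=2.9,fy=2.9,interpolation=cv2.INTER_CUBIC))
cv2.imwrite('pics/c2.png',cv2.resize(im2[200:440,180:440],None,fx=2.4,fy=2.4,interpolation=cv2.INTER_CUBIC))
# cup rim via height window clouds
for nm,XX in (('top',X),('side',X2)):
    P=XX.reshape(-1,3)
    P=P[np.isfinite(P[:,0])]
    t=P[(abs(P[:,0]-0.45)<.12)&(P[:,1]<-0.0)&(P[:,1]>-.35)&(P[:,2]>0.03)&(P[:,2]<.3)]
    print(nm,len(t))
for (u,v) in [(396,258),(396,277),(386,268),(407,268),(396,268),(359,270),(396,237),(359,237),(278,272),(280,230),(205,205),(470,300),(350,150),(411,205),(365,187)]:
    print((u,v),X[v,u].round(3))
print('side')
for (u,v) in [(362,224),(362,252),(360,258),(273,272),(276,325),(362,318),(300,335),(232,380),(410,225)]:
    print((u,v),X2[v,u].round(3))
E
```

```text
top 931
side 1911
(396, 258) [ 0.507 -0.245  0.07 ]
(396, 277) [ 0.465 -0.253  0.008]
(386, 268) [ 0.49  -0.227  0.004]
(407, 268) [ 0.479 -0.269  0.089]
(396, 268) [ 0.489 -0.254  0.008]
(359, 270) [ 0.474 -0.149  0.079]
(396, 237) [ 0.563 -0.246  0.065]
(359, 237) [ 0.563 -0.15   0.06 ]
(278, 272) [0.465 0.056 0.085]
(280, 230) [0.58  0.056 0.053]
(205, 205) [0.574 0.19  0.327]
(470, 300) [ 0.392 -0.389  0.21 ]
(350, 150) [ 0.826 -0.13  -0.002]
(411, 205) [ 0.666 -0.299  0.001]
(365, 187) [ 0.678 -0.161  0.128]
side
(362, 224) [ 0.48  -0.267  0.085]
(362, 252) [ 0.475 -0.164  0.082]
(360, 258) [ 0.478 -0.141  0.083]
(273, 272) [0.579 0.202 0.315]
(276, 325) [0.581 0.201 0.218]
(362, 318) [0.464 0.037 0.085]
(300, 335) [0.575 0.06  0.054]
(232, 380) [0.681 0.15  0.024]
(410, 225) [ 0.362 -0.388  0.009]
```

View pics/c1.png

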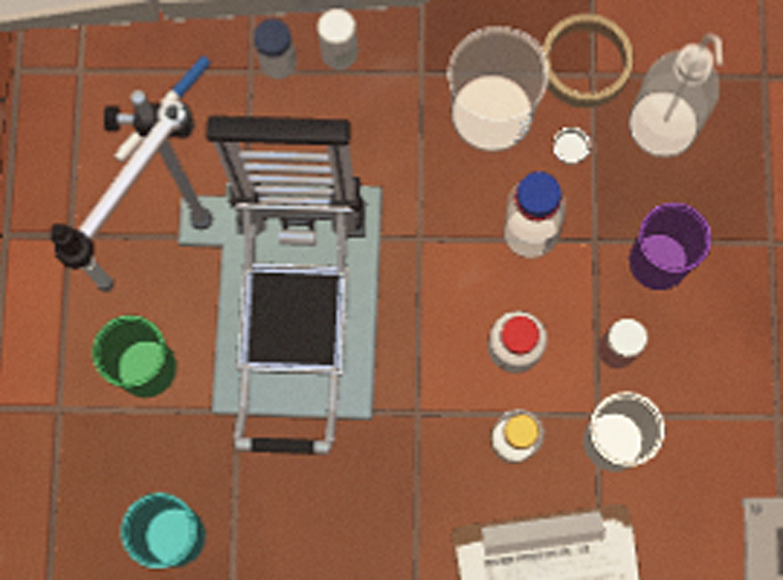

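View pics/c2.png

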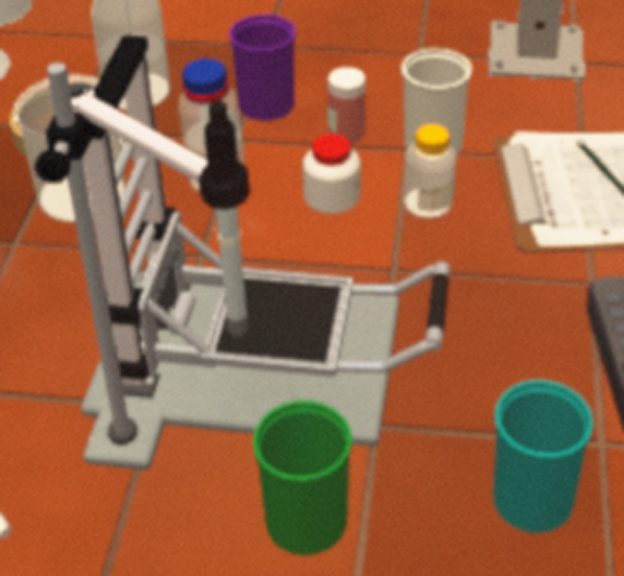

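```bash
python3 - <<'E'
from h import *
im,d,i=load('top0'); X=cloud(i,d)
im2,d2,i2=load('side0'); X2=cloud(i2,d2)
B=np.concatenate([X[40:420,170:640].reshape(-1,3)]);B=B[np.isfinite(B[:,0])]
S=X2.reshape(-1,3);S=S[np.isfinite(S[:,0])]
# cup rim points
for nm,P in(('top',B),('side',S)):
    m=(np.hypot(P[:,0]-.485,P[:,1]+.25)<.05)&(P[:,2]>.08)&(P[:,2]<.1)
    q=P[m]; c,r=cv2.minEnclosingCircle(q[:,:2].astype(np.float32)); print('cup',nm,m.sum(),np.round(c,4),round(r,4),q[:,2].max())
# foot: floor inside
m=(np.hypot(B[:,0]-.485,B[:,1]+.25)<.025)&(B[:,2]<.015);print('floor',B[m].mean(0))
# shelf bounds
for r in range(0,440,60):
    row=X[r,430:640]; ok=np.where(row[:,2]>.15)[0]
    print('shelf r',r,430+(ok[0] if len(ok) else -1),row[ok[0]].round(3) if len(ok) else None)
m=(S[:,2]>.1)&(S[:,1]<-.3)&(S[:,0]<.9)&(S[:,0]>.2)
q=S[m];
h,e=np.histogram(q[:,2],np.arange(.1,.8,.02));print(list(zip(e.round(2),h)))
for z in(.15,.3,.4,.5):
    k=q[abs(q[:,2]-z)<.02]; 
    if len(k):print(z,'ymax',np.percentile(k[:,1],[50,99]),'x',np.percentile(k[:,0],[1,99]))
# platform dark area in top
g=im.max(2).astype(int)
mk=np.zeros(g.shape,np.uint8); mk[205:255,255:310]=(g[205:255,255:310]<60)*255
cs,_=cv2.findContours(mk,cv2.RETR_EXTERNAL,cv2.CHAIN_APPROX_NONE);c=max(cs,key=cv2.contourArea)
r=cv2.minAreaRect(c);bx=cv2.boxPoints(r);W=np.array([plane(i,*b,.05) for b in bx]);print('plat',W.round(4),W.mean(0).round(4))
mk[:]=0; mk[262:285,255:300]=(g[262:285,255:300]<60)*255
cs,_=cv2.findContours(mk,cv2.RETR_EXTERNAL,cv2.CHAIN_APPROX_NONE);c=max(cs,key=cv2.contourArea)
r=cv2.minAreaRect(c);bx=cv2.boxPoints(r);W=np.array([plane(i,*b,.085) for b in bx]);print('handle',W.round(4),W.mean(0).round(4))
# base plate
hsv=cv2.cvtColor(im,cv2.COLOR_BGR2HSV)
m=(np.abs(X[...,2]-.014)<.006)&(X[...,0]>.4)&(X[...,0]<.75)&(X[...,1]>-.02)&(X[...,1]<.15)&(hsv[...,1]<70)
m=m.astype(np.uint8);q=X[m>0];
r=cv2.minAreaRect(q[:,:2].astype(np.float32));print('base',r)
E
```

```text
cup top 155 [ 0.4804 -0.2412] 0.0329 0.09347477530401682
cup side 247 [ 0.479  -0.2425] 0.0348 0.09390684946920615
floor [ 0.48366293 -0.24670749  0.00566008]
shelf r 0 459 [ 1.077 -0.367  0.316]
shelf r 60 450 [ 1.02  -0.384  0.153]
shelf r 120 467 [ 0.776 -0.369  0.315]
shelf r 180 470 [ 0.638 -0.367  0.32 ]
shelf r 240 472 [ 0.51  -0.367  0.314]
shelf r 300 462 [ 0.396 -0.387  0.151]
shelf r 360 524 [ 0.275 -0.392  0.487]
shelf r 420 429 None
[(np.float64(0.1), np.int64(174)), (np.float64(0.12), np.int64(161)), (np.float64(0.14), np.int64(166)), (np.float64(0.16), np.int64(167)), (np.float64(0.18), np.int64(176)), (np.float64(0.2), np.int64(160)), (np.float64(0.22), np.int64(164)), (np.float64(0.24), np.int64(155)), (np.float64(0.26), np.int64(151)), (np.float64(0.28), np.int64(154)), (np.float64(0.3), np.int64(1035)), (np.float64(0.32), np.int64(2555)), (np.float64(0.34), np.int64(2556)), (np.float64(0.36), np.int64(2628)), (np.float64(0.38), np.int64(2751)), (np.float64(0.4), np.int64(2876)), (np.float64(0.42), np.int64(2931)), (np.float64(0.44), np.int64(3055)), (np.float64(0.4
[... 424 characters left out ...]
.float64(0.72), np.int64(0)), (np.float64(0.74), np.int64(0)), (np.float64(0.76), np.int64(0))]
0.15 ymax [-0.39013422 -0.30196978] x [0.35802227 0.77640593]
0.3 ymax [-0.37121951 -0.36556076] x [0.28748125 0.89334478]
0.4 ymax [-0.37120034 -0.34859513] x [0.28003562 0.89324363]
0.5 ymax [-0.46033854 -0.3686599 ] x [0.27893095 0.88371736]
plat [[0.5429 0.094  0.05  ]
 [0.6251 0.0925 0.05  ]
 [0.6219 0.0155 0.05  ]
 [0.5398 0.0178 0.05  ]] [0.5824 0.055  0.05  ]
handle [[0.4573 0.0836 0.085 ]
 [0.4685 0.0834 0.085 ]
 [0.4667 0.0323 0.085 ]
 [0.4554 0.0326 0.085 ]] [0.462 0.058 0.085]
base ((0.6088409423828125, 0.06545509397983551), (0.16993455588817596, 0.2245355099439621), 89.50981903076172)
```

The depth clouds put the cup at about (0.481,-0.243), with the rim near z 0.09. The platform middle is about (0.582,0.055), the handle about (0.462,0.058), and the shelf face is at y=-0.366 from z 0.31 up. I'll move toward the cup first.

```bash
python3 -m inch '[[[1.5,-3.5,1,0,0,-2,0.85],[1.5,-3.5,1,0,0,-2,0.85],[1.5,-3.5,0,0,0,-2,0.85],[1.6,-3.7,0,0,0,-2,0.85],[1.6,-3.7,0,0,0,-2,0.85],[1.6,-3.7,0,0,0,-2,0.85],[1.6,-3.7,0,0,0,-2,0.85],[1.6,-3.7,0,0,0,-2,0.85],[1.6,-3.7,0,0,0,-2,0.85],[1.6,-3.7,0,0,0,-2,0.85],[1.6,-3.7,0,0,0,0,0.85],[1.6,-3.7,0,0,0,0,0.85],[1.6,-3.7,0,0,0,0,0.85],[1.6,-3.7,0,0,0,0,0.85],[1.6,-3.7,0,0,0,0,0.85],[1.6,-3.7,0,0,0,0,0.85]]]'
```

```text
t: 1.48
position: [0.3987, -0.0756, 0.2353]
eef_rot: [[0.587, 0.809, 0.001], [0.809, -0.587, -0.001], [-0.0, 0.002, -1.0]]
contact_force: [1.7, -0.0, 0.6]
grip_width: 0.0788
```

```bash
python3 -m inch '[[[2.0,-3.5,0,0,0,0,0.85],[2.0,-3.5,0,0,0,0,0.85],[0.8,-3.0,0,0,0,0,0.85],[0,-2.0,0,0,0,0,0.85],[0,0,0,0,0,0,0.85]]]'; python3 - <<'E'
from h import *
im,d,i=snap('wrist','w1');s=manip.sense();print(s['position'],s['grip_width'])
X=cloud(i,d);P=X.reshape(-1,3);P=P[np.isfinite(P[:,0])]
m=(np.hypot(P[:,0]-.485,P[:,1]+.245)<.05)&(P[:,2]>.08)&(P[:,2]<.1);q=P[m];print(m.sum(),cv2.minEnclosingCircle(q[:,:2].astype(np.float32)),q[:,2].max())
A=np.c_[2*q[:,:2],np.ones(len(q))];print(np.linalg.lstsq(A,(q[:,:2]**2).sum(1),rcond=None)[0])
E
```

```text
t: 1.9
position: [0.4487, -0.2094, 0.2334]
eef_rot: [[0.594, 0.804, 0.001], [0.804, -0.594, -0.003], [-0.002, 0.003, -1.0]]
contact_force: [0.3, 0.7, 0.8]
grip_width: 0.0791
[ 0.44850638 -0.20771167  0.23332007] 0.07912601476988933
1436 ((0.48198482394218445, -0.24169492721557617), 0.03282655403017998) 0.0903962140541234
[ 0.48111654 -0.24129226 -0.28878863]
```

View pics/w1.png

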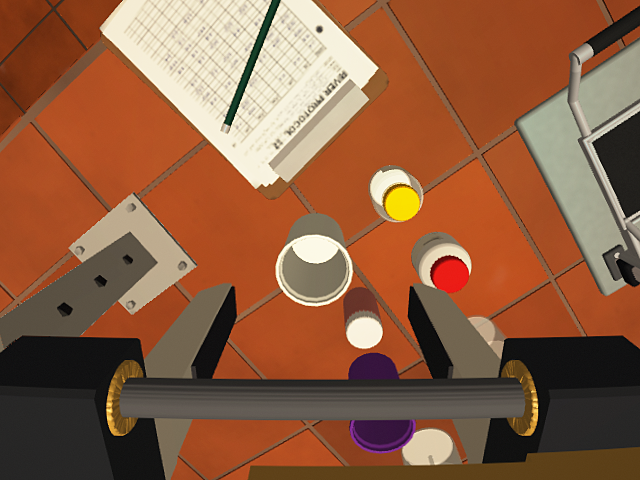

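The wrist view shows the cup rim at (314,270), with the pink jar's cap at (364,332) and the yellow cap at (402,202). The rim centre comes out at (0.482,-0.2415), z 0.090, which agrees with the other views. I'll centre over it and check before going down.

```bash
python3 -m inch '[[[2.0,-2.0,0,0,0,0,0.85],[1.4,-1.4,0,0,0,0,0.85],[0,0,0,0,0,0,0.85],[0,0,0,0,0,0,0.85]]]'
```

```text
t: 2.28
position: [0.4813, -0.2375, 0.2321]
eef_rot: [[0.594, 0.804, -0.003], [0.804, -0.594, 0.004], [0.002, -0.004, -1.0]]
contact_force: [-0.4, -0.3, -0.3]
grip_width: 0.0791
```

```bash
python3 -m inch '[[[0,-0.4,-2,0,0,0,0.85],[0,0,-4,0,0,0,0.85],[0,0,-4,0,0,0,0.85],[0,0,-3.5,0,0,0,0.85],[0,0,-3,0,0,0,0.85],[0,0,-1.5,0,0,0,0.85],[0,0,0,0,0,0,0.85]]]'
```

```text
t: 2.87
position: [0.4778, -0.2291, 0.0514]
eef_rot: [[0.588, 0.809, 0.003], [0.809, -0.588, 0.002], [0.003, 0.002, -1.0]]
contact_force: [-0.9, -0.3, -0.2]
grip_width: 0.0791
```

```bash
python3 - <<'E'
from h import *
s=manip.sense();print(s['position'])
for n in('top','side'):
    im,d,i=snap(n,n+'1');X=cloud(i,d)
im,d,i=snap('wrist','w2')
s=manip.sense();print(s['position'],s['contact_force'])
X=cloud(i,d);P=X.reshape(-1,3);P=P[np.isfinite(P[:,0])]
m=(np.hypot(P[:,0]-.485,P[:,1]+.245)<.05)&(P[:,2]>.083)&(P[:,2]<.095);q=P[m];print(m.sum(),cv2.minEnclosingCircle(q[:,:2].astype(np.float32)))
E
```

```text
[ 0.47776745 -0.22911064  0.05137361]
[ 0.48073393 -0.2317638   0.05537509] [ 0.39801261 -0.10496563 -0.0082831 ]
4737 ((0.4753071069717407, -0.23534661531448364), 0.0478445366024971)
```

View pics/w2.png

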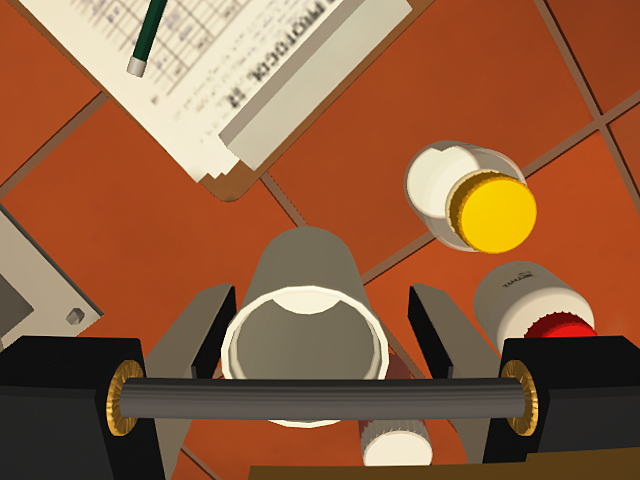

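The rim centre is at about (304,355), between the pads at (232,330) and (412,330). The cup is untouched and about 1 cm to the left of centre. I'll correct that and finish the descent.

```bash
python3 -m inch '[[[0.1,-1.0,0,0,0,0,0.85],[0,0,0,0,0,0,0.85],[0,0,0,0,0,0,0.85]]]'; python3 -c "
from h import *
print(manip.sense()['position'])"
```

```text
t: 3.27
position: [0.4847, -0.244, 0.0605]
eef_rot: [[0.587, 0.81, 0.016], [0.81, -0.587, -0.009], [0.003, 0.018, -1.0]]
contact_force: [0.0, 0.3, -0.7]
grip_width: 0.0788
[ 0.48469451 -0.24396359  0.06054359]
```

```bash
python3 -m inch '[[[-0.2,0.1,-1.0,0,0,0,0.85],[0,0,-1,0,0,0,0.85],[0,0,0,0,0,0,0.85],[0,0,0,0,0,0,0.85]]]'
```

```text
t: 3.6
position: [0.484, -0.2448, 0.0413]
eef_rot: [[0.588, 0.809, 0.021], [0.809, -0.587, -0.012], [0.003, 0.024, -1.0]]
contact_force: [-0.1, 0.0, 0.3]
grip_width: 0.0789
```

```bash
python3 -m inch '[[[-0.1,0.2,0,0.7,1.2,0,0.85],[0,0,0,0,0,0,0.5],[0,0,0,0,0,0,0.5],[0,0,0,0,0,0,0.5],[0,0,0,0,0,0,0.5],[0,0,0,0,0,0,0.5]]]' 15
```

```text
t: 4.1
position: [0.4821, -0.2422, 0.0399]
eef_rot: [[0.588, 0.809, -0.002], [0.809, -0.588, 0.001], [0.0, -0.002, -1.0]]
contact_force: [0.5, 0.1, -0.1]
grip_width: 0.0651
```

```bash
python3 -m inch '[[[0,0,0,0,0,0,0.4],[0,0,0,0,0,0,0.4],[0,0,0,0,0,0,0.4]]]' 15;python3 -m inch '[[[0,0,1,0,0,0,0.4],[0,0,2,0,0,0,0.4],[0,0,3,0,0,0,0.4],[0,0,4,0,0,0,0.4],[0,0,4,0,0,0,0.4],[0,0,3,0,0,0,0.4],[0,0,0,0,0,0,0.4]]]'
```

```text
t: 4.35
position: [0.4819, -0.2421, 0.0399]
eef_rot: [[0.588, 0.809, -0.001], [0.809, -0.588, 0.001], [0.0, -0.002, -1.0]]
contact_force: [-0.9, -0.4, 0.1]
grip_width: 0.0646
t: 4.93
position: [0.4776, -0.2383, 0.218]
eef_rot: [[0.588, 0.809, -0.008], [0.809, -0.588, 0.007], [0.001, -0.01, -1.0]]
contact_force: [0.5, -0.9, -0.6]
grip_width: 0.065
```

```bash
python3 - <<'E'
from h import *
print(manip.sense()['position'])
snap('wrist','w3');snap('side','side2')
E
```

```text
[ 0.47758137 -0.2383015   0.21801863]
```

View pics/w3.png

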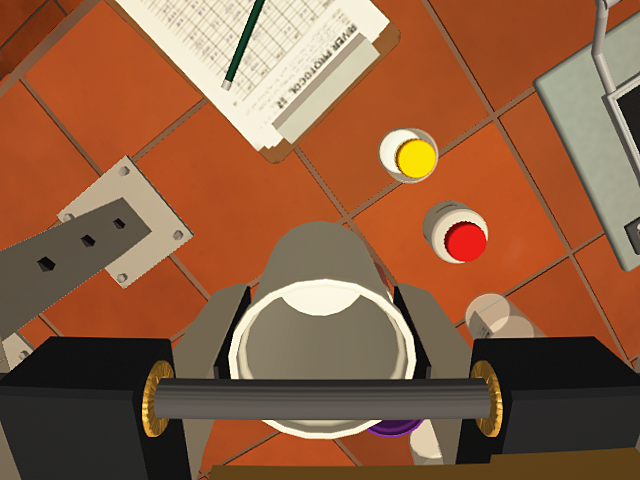

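View pics/side2.png

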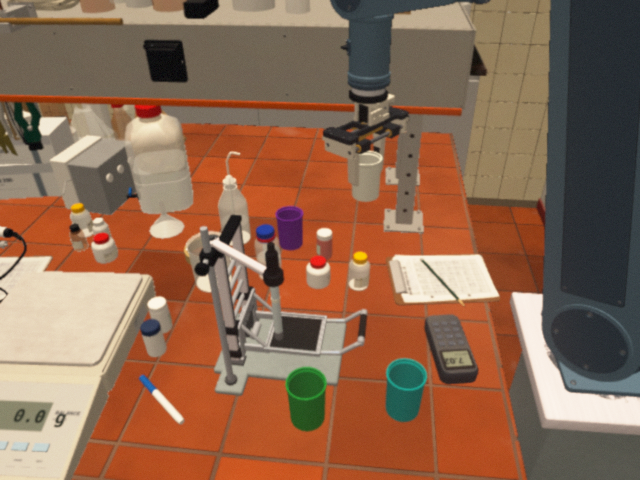

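The cup is held upright at the rim bead: side view (367,175), wrist rim (322,358). While it hovers I'll work out the platform, electrode and handle from the two fixed views.

```bash
python3 - <<'E'
from h import *
im,d,i=load('top0'); im2,d2,i2=load('side0')
def quad(im,box,thr=60):
    v0,v1,u0,u1=box; g=im.max(2); mk=np.zeros(g.shape,np.uint8); mk[v0:v1,u0:u1]=(g[v0:v1,u0:u1]<thr)*255
    cs,_=cv2.findContours(mk,cv2.RETR_EXTERNAL,cv2.CHAIN_APPROX_NONE);c=max(cs,key=cv2.contourArea)
    return c.reshape(-1,2)
for nm,im_,i_,box,z in(('top plat',im,i,(205,255,255,310),.05),('side plat',im2,i2,(312,355,262,325),.05),('top h',im,i,(262,285,255,300),.08),('side h',im2,i2,(305,345,355,372),.08)):
    c=quad(im_,box); print(nm,cv2.boundingRect(c))
    W=np.array([plane(i_,*p,z) for p in c])[:,:2]
    r=cv2.minAreaRect(W.astype(np.float32));print('  ',np.round(r[0],4),np.round(r[1],4),r[2])
X=cloud(i,d);P=np.concatenate([X.reshape(-1,3),cloud(i2,d2).reshape(-1,3)]);src=np.r_[np.zeros(X.size//3),np.ones(X.size//3)]
m0=(np.hypot(P[:,0]-.58,P[:,1]-.195)<.05)&(P[:,2]>.15)&(P[:,2]<.5)
for k in(0,1):
    q=P[m0&(src==k)]
    print('probe',k,len(q),q[:,2].max())
    for z in np.arange(.19,.39,.01):
        s=q[abs(q[:,2]-z)<.005]
        if len(s):print(round(z,3),len(s),s[:,:2].mean(0).round(4),s[:,:2].min(0).round(3),s[:,:2].max(0).round(3))
E
```

```text
top plat (266, 214, 31, 32)
   [0.5827 0.055 ] [0.0768 0.0819] 88.3121566772461
side plat (271, 317, 49, 33)
   [0.5835 0.0512] [0.0738 0.0782] 88.03288269042969
top h (267, 271, 21, 6)
   [0.4626 0.0585] [0.0515 0.0113] 87.93658447265625
side h (359, 315, 7, 20)
   [0.4629 0.0482] [0.0484 0.0079] 88.11967468261719
probe 0 337 0.3581770280611813
0.19 5 [0.5756 0.1918] [0.573 0.188] [0.578 0.196]
0.2 7 [0.5768 0.1912] [0.573 0.188] [0.583 0.196]
0.21 10 [0.5769 0.1919] [0.574 0.188] [0.581 0.197]
0.22 6 [0.5774 0.1918] [0.573 0.189] [0.583 0.197]
0.23 7 [0.5772 0.192 ] [0.574 0.189] [0.582 0.197]
0.24 10 [0.5764 0.1929] [0.574 0.19 ] [0.583 0.198]
0.25 6 [0.5761 0.1929] [0.574 0.188] [0.579 0.198]
0.26 8 [0.5766 0.1916] [0.574 0.189] [0.582 0.196]
0.27 7 [0.5768 0.192 ] [0.575 0.189] [0.581 0.198]
0.3 64 [0.5954 0.18  ] [0.566 0.164] [0.623 0.2  ]
0.31 120 [0.5904 0.1851] [0.566 0.163] [0.62  0.208]
0.32 14 [0.5756 0.191 ] [0.572 0.186] [0.583 0.199]
0.33 16 [0.5759 0.1906] [0.572 0.186] [0.586 0.2  ]
0.34 32 [0.5778 0.193 ] [0.572 0.187] [0.588 0.202]
0.35 20 [0.5793 0.1945] [0.575 0
[... 338 characters left out ...]
4 0.194] [0.585 0.202]
0.24 44 [0.5794 0.1992] [0.575 0.195] [0.586 0.202]
0.25 47 [0.5793 0.1989] [0.574 0.194] [0.585 0.201]
0.26 46 [0.5791 0.1992] [0.574 0.194] [0.586 0.202]
0.27 55 [0.5796 0.199 ] [0.574 0.195] [0.585 0.203]
0.28 45 [0.5795 0.1991] [0.574 0.194] [0.586 0.202]
0.29 19 [0.5793 0.2001] [0.573 0.196] [0.586 0.207]
0.3 176 [0.5907 0.196 ] [0.567 0.171] [0.624 0.209]
0.31 321 [0.5901 0.1922] [0.567 0.166] [0.624 0.209]
0.32 79 [0.5794 0.2009] [0.573 0.195] [0.588 0.204]
0.33 81 [0.5785 0.2006] [0.572 0.191] [0.588 0.204]
0.34 108 [0.5797 0.1992] [0.572 0.189] [0.588 0.204]
0.35 56 [0.5797 0.1978] [0.576 0.19 ] [0.585 0.202]
0.36 22 [0.5806 0.1961] [0.577 0.192] [0.584 0.201]
```

```bash
python3 - <<'E'
from h import *
for f in('top0','side0'):
    im,d,i=load(f);P=cloud(i,d).reshape(-1,3)
    q=P[(np.hypot(P[:,0]-.5795,P[:,1]-.195)<.011)&(P[:,2]>.1)];q=q[np.argsort(q[:,2])];print(f,q[:8,2].round(4),q[-4:,2].round(4))
im,d,i=load('side0');print(proj(i,[[.5795,.195,z] for z in(.18,.2)]))
cv2.imwrite('pics/c3.png',cv2.resize(im[220:350,220:340],None,fx=4.5,fy=4.5,interpolation=cv2.INTER_CUBIC))
im,d,i=load('top0');print(proj(i,[[.5795,.195,z] for z in(.18,.2)]))
E
```

```text
top0 [0.1907 0.1929 0.1939 0.1947 0.1947 0.1979 0.1991 0.1999] [0.3558 0.3558 0.3576 0.3582]
side0 [0.1861 0.1866 0.1875 0.1879 0.1889 0.1898 0.1899 0.19  ] [0.3565 0.3567 0.3567 0.3568]
[[279.63698149 340.98094366]
 [278.78221751 331.29826874]]
[[217.52763608 218.64610108]
 [215.74572209 216.70226318]]
```

View pics/c3.png

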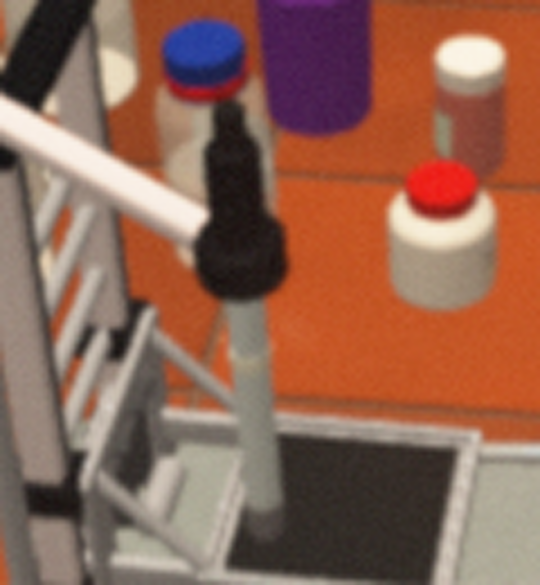

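By the depth minimum and the pixels (279,340), the tip is at z≈0.185. At h=0.096 it would sit about 35 mm above the cup floor and 49 mm below the rim, so that is the rung to use. Now I'll carry the cup over the platform.

```bash
python3 -m inch '[[[1,2,1,0,0,4,0.4],[1,3,0.5,0,0,4,0.4],[1,3.3,0,0,0,4,0.4],[1.1,3.3,0,0,0,4,0.4],[1.2,3.3,0,0,0,4,0.4],[1.2,3.3,0,0,0,4,0.4],[1.2,3.3,0,0,0,4,0.4],[1.2,3,0,0,0,4,0.4],[1,2,0,0,0,2,0.4],[0.5,1,0,0,0,0,0.4],[0,0,0,0,0,0,0.4],[0,0,0,0,0,0,0.4]]]'
```

```text
t: 6.03
position: [0.5687, 0.0527, 0.2058]
eef_rot: [[0.012, 0.998, -0.057], [1.0, -0.012, 0.005], [0.004, -0.057, -0.998]]
contact_force: [-1.1, -0.0, -0.6]
grip_width: 0.065
```

```bash
python3 -m inch '[[[0.7,0.1,0,-0.3,-3.3,0,0.4],[0.5,0,0,0,0,0,0.4],[0,0,0,0,0,0,0.4],[0,0,0,0,0,0,0.4]]]'; python3 - <<'E'
from h import *
s=manip.sense();print(s['position'],s['eef_rot'][:,2]);im,d,i=snap('wrist','w4')
snap('side','side3'); im,d,i=snap('top','top3')
E
```

```text
t: 6.37
position: [0.5783, 0.0486, 0.203]
eef_rot: [[0.02, 1.0, -0.006], [1.0, -0.02, -0.002], [-0.002, -0.006, -1.0]]
contact_force: [-0.2, 0.2, -0.8]
grip_width: 0.0648
[0.57833294 0.04860234 0.20298875] [-0.0064108  -0.0018748  -0.99997769]
```

View pics/w4.png

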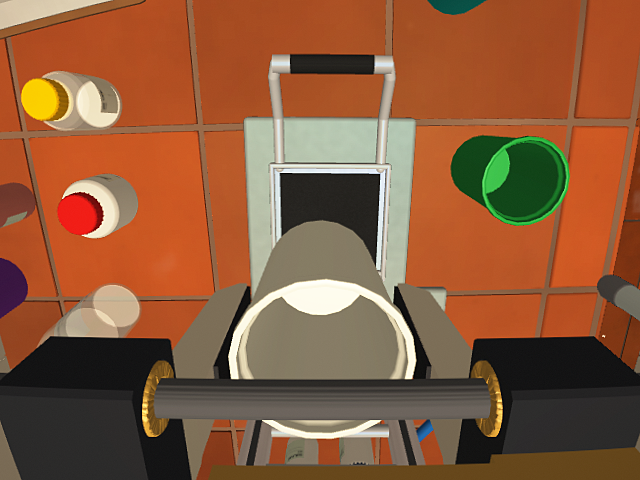

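View pics/side3.png

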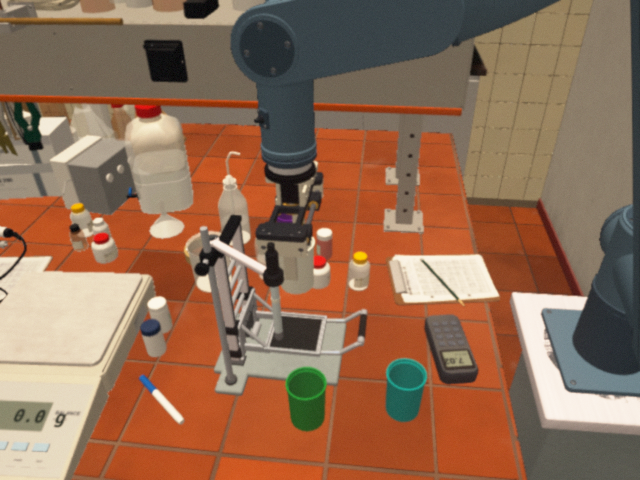

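The wrist view shows the platform's front lip from (273,165) to (390,165) and the handle from (275,64) to (393,64). The cup is held centrally. I'll refine the platform from this view.

```bash
python3 - <<'E'
from h import *
im,d,i=load('w4')
a=plane(i,273,165,.054);b=plane(i,390,165,.054);print('lip',a,b,(a+b)/2)
a=plane(i,275,64,.08);b=plane(i,393,66,.08);print('handle',a,b,(a+b)/2)
a=plane(i,291,63,.083);b=plane(i,375,64,.083);print('hblack',a,b,(a+b)/2)
X=cloud(i,d)
print([X[v,u].round(3) for u,v in((330,64),(330,180),(330,120),(330,205))])
E
```

```text
lip [0.53481033 0.01168149 0.054     ] [0.53651536 0.10292491 0.054     ] [0.53566285 0.0573032  0.054     ]
handle [0.46380976 0.01969822 0.08      ] [0.46652635 0.09913465 0.08      ] [0.46516805 0.05941644 0.08      ]
hblack [0.46378597 0.03071133 0.083     ] [0.46543689 0.08659246 0.083     ] [0.46461143 0.0586519  0.083     ]
[array([0.465, 0.057, 0.085]), array([0.548, 0.056, 0.051]), array([0.502, 0.057, 0.014]), array([0.569, 0.056, 0.05 ])]
```

```bash
python3 -m inch '[[[0.6,0.6,-1,0,0,0,0.4],[0,0,-2,0,0,0,0.4],[0,0,-2,0,0,0,0.4],[0,0,-2,0,0,0,0.4],[0,0,-1,0,0,0,0.4],[0,0,0,0,0,0,0.4],[0,0,0,0,0,0,0.4]]]'
```

```text
t: 7.1
position: [0.5876, 0.0558, 0.1188]
eef_rot: [[0.022, 1.0, -0.003], [1.0, -0.022, -0.001], [-0.001, -0.003, -1.0]]
contact_force: [0.1, -0.1, -1.4]
grip_width: 0.065
```

```bash
python3 -m inch '[[[-0.3,0,-1,0,0,0,0.4],[0,0,-0.8,0,0,0,0.4],[0,0,-0.5,0,0,0,0.4],[0,0,0,0,0,0,0.4],[0,0,0,0,0,0,0.4]]]'
```

```text
t: 7.52
position: [0.5863, 0.056, 0.0961]
eef_rot: [[0.022, 1.0, 0.002], [1.0, -0.022, -0.001], [-0.001, 0.002, -1.0]]
contact_force: [-0.8, 0.1, 0.4]
grip_width: 0.0647
```

```bash
python3 -m inch '[[[-0.2,0,-0.3,0,0,0,0.4],[0,0,-0.2,0,0,0,0.4],[0,0,-0.1,0,0,0,0.4],[0,0,0,0,0,0,0.4]]]'
```

```text
t: 7.85
position: [0.5849, 0.0559, 0.0908]
eef_rot: [[0.022, 1.0, 0.004], [1.0, -0.022, -0.002], [-0.002, 0.004, -1.0]]
contact_force: [0.6, -0.0, -1.1]
grip_width: 0.065
```

```bash
python3 -m inch '[[[0,0,-0.15,0,0,0,0.4],[0,0,0,0,0,0,0.4]]]';python3 -m inch '[[[0,0,-0.1,0,0,0,0.4],[0,0,0,0,0,0,0.4]]]'
```

```text
t: 8.02
position: [0.5856, 0.0558, 0.0899]
eef_rot: [[0.022, 1.0, 0.005], [1.0, -0.022, -0.002], [-0.002, 0.006, -1.0]]
contact_force: [-0.5, -0.1, -0.2]
grip_width: 0.0655
t: 8.18
position: [0.5865, 0.0557, 0.0899]
eef_rot: [[0.022, 1.0, 0.008], [1.0, -0.022, -0.002], [-0.002, 0.008, -1.0]]
contact_force: [-0.5, -0.3, -1.3]
grip_width: 0.0653
```

```bash
python3 -m inch '[[[-0.2,0,-0.2,0,0,0,0.4],[0,0,0,0,0,0,0.4]]]';python3 -m inch '[[[0,0,0,0,0,0,0.75],[0,0,0,0,0,0,0.85],[0,0,0,0,0,0,0.9],[0,0,0,0,0,0,0.9],[0,0,0,0,0,0,0.9]]]'; python3 - <<'E'
from h import *
im,d,i=snap('wrist','w5')
E
```

```text
t: 8.35
position: [0.5871, 0.0555, 0.09]
eef_rot: [[0.022, 1.0, 0.014], [1.0, -0.022, -0.002], [-0.002, 0.014, -1.0]]
contact_force: [-0.1, 0.2, -0.7]
grip_width: 0.065
t: 8.77
position: [0.5861, 0.0555, 0.0892]
eef_rot: [[0.022, 1.0, 0.012], [1.0, -0.022, -0.002], [-0.002, 0.012, -1.0]]
contact_force: [0.2, -0.3, 0.6]
grip_width: 0.0835
```

View pics/w5.png

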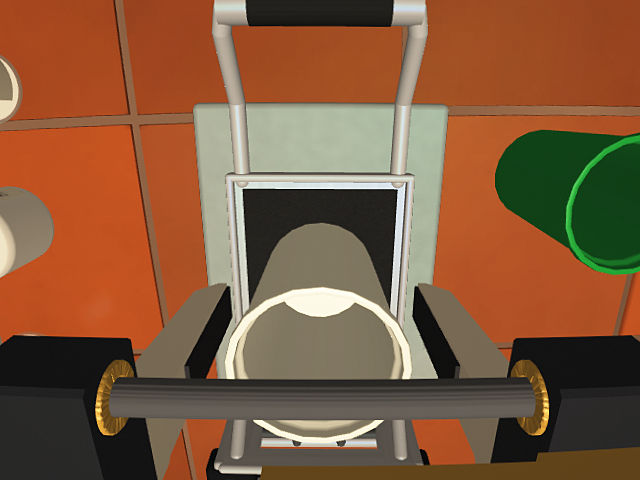

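The cup stands on the platform with its rim at (320,365) and both pads clear of it. I'll withdraw straight up.

```bash
python3 -m inch '[[[-0.1,0,0.8,0,0,0,0.95],[0,0,1,0,0,0,0.95],[0,0,1.5,0,0,0,0.95],[0,0,2,0,0,0,0.95],[0,0,2,0,0.8,0,0.95],[0,0,2,0,0,0,0.95],[0,0,2,0,0,0,0.95],[0,0,0,0,0,0,0.95]]]'; python3 - <<'E'
from h import *
s=manip.sense();print(s['position'])
im,d,i=snap('wrist','w6')
X=cloud(i,d);P=X.reshape(-1,3);P=P[np.isfinite(P[:,0])]
m=(np.hypot(P[:,0]-.585,P[:,1]-.055)<.045)&(P[:,2]>.132)&(P[:,2]<.15);q=P[m];print(m.sum(),cv2.minEnclosingCircle(q[:,:2].astype(np.float32)),np.percentile(q[:,2],[5,50,95]))
E
```

```text
t: 9.48
position: [0.5828, 0.0557, 0.2114]
eef_rot: [[0.022, 1.0, -0.004], [1.0, -0.022, -0.002], [-0.002, -0.004, -1.0]]
contact_force: [0.3, 0.8, 1.1]
grip_width: 0.0882
[0.58282506 0.05572867 0.21141567]
2093 ((0.588580310344696, 0.05448097735643387), 0.03278467431664467) [0.13233452 0.13706038 0.13847908]
```

View pics/w6.png

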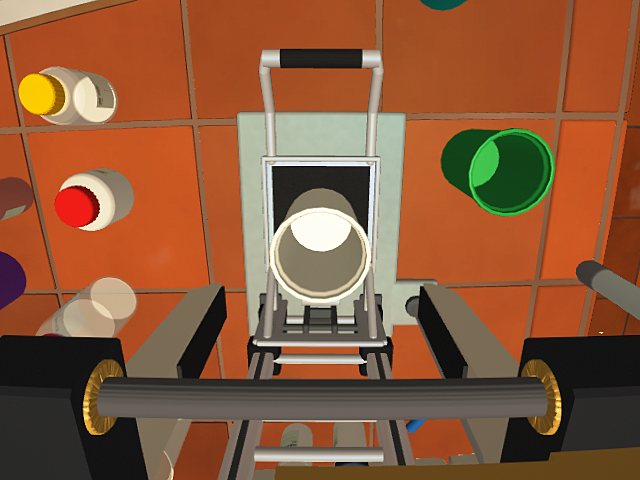

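```bash
python3 - <<'E'
from h import *
im,d,i=load('w6')
a=plane(i,262,157,.054);b=plane(i,380,158,.054);print('lip',a,b,(a+b)/2)
a=plane(i,270,166,.05);b=plane(i,376,166,.05);print('inner',a,b)
a=plane(i,263,58,.08);b=plane(i,381,59,.08);print('handle',a,b,(a+b)/2)
# floor of cup
hsv=cv2.cvtColor(im,cv2.COLOR_BGR2HSV); X=cloud(i,d)
m=(X[...,2]<.06)&(X[...,2]>.052)&(np.hypot(X[...,0]-.585,X[...,1]-.055)<.03)&(hsv[...,2]>180);q=X[m];print(m.sum(),q.mean(0),q.min(0),q.max(0))
E
```

```text
lip [0.53398498 0.00939384 0.054     ] [0.53679609 0.1033614  0.054     ] [0.53539054 0.05637762 0.054     ]
inner [0.54178994 0.01484283 0.05      ] [0.54362287 0.10077738 0.05      ]
handle [0.46340892 0.01806691 0.08      ] [0.4658537  0.09945523 0.08      ] [0.46463131 0.05876107 0.08      ]
1746 [0.59650057 0.05440588 0.05369546] [0.58012755 0.02937174 0.05200272] [0.61449223 0.07944401 0.05601876]
```

The cup is 3–4 mm from the platform's middle, which is fine. Next I'll rise, shut the fingers, turn the jaws along x, and go to the outer (+y) side of the holder, which is at about (0.5795,0.195) with its middle at z≈0.305.

```bash
python3 -m inch '[[[0,0,3,0,0,-5,0],[0,0,4,0,0,-6,0],[0,0,4,0,0,-6,0],[0,0,4,0,0,-6,0],[0,0,3,0,0,-6,0],[0,0,1,0,0,-6,0],[0,2,0,0,0,-6,0],[0,3,0,0,0,-6,0],[0,3,0,0,0,-6,0],[0,3,0,0,0,-6,0],[0,3,0,0,0,-6,0],[0,3,0,0,0,-6,0],[0,2,0,0,0,-6,0],[0,1,0,0,0,-6,0],[0,0,0,0,0,-6,0],[0,0,0,0,0,0,0]]]' 10; python3 -c "
from h import *
print(manip.sense()['joint_positions'])"
```

```text
t: 10.87
position: [0.5723, 0.2645, 0.3922]
eef_rot: [[0.996, -0.086, -0.011], [-0.086, -0.996, 0.023], [-0.013, -0.022, -1.0]]
contact_force: [-0.6, -0.2, 0.5]
grip_width: 0.0003
[0.24163513 0.36865705 0.97142113 0.02527789 1.80683632 0.3338405 ]
```

```bash
python3 -m inch '[[[0,0,-3,-1.2,0.6,4,0],[0,0,-3,0,0,0,0],[0,0,-2,0,0,0,0],[0,0,-1,0,0,0,0],[0,0,0,0,0,0,0],[0,0,0,0,0,0,0]]]'
```

```text
t: 11.37
position: [0.5703, 0.2629, 0.2947]
eef_rot: [[1.0, 0.005, -0.028], [0.005, -1.0, -0.002], [-0.028, 0.002, -1.0]]
contact_force: [-0.0, -0.7, 0.5]
grip_width: 0.0005
```

```bash
python3 - <<'E'
from h import *
s=manip.sense();print(s['position'],s['eef_rot'])
snap('side','side4')
im,d,i=snap('top','top4')
E
```

```text
[0.57026564 0.2628842  0.29474399] [[ 0.99958805  0.00525448 -0.02821562]
 [ 0.00518923 -0.99998369 -0.00238496]
 [-0.0282277   0.00223756 -0.99959901]]
```

View pics/side4.png

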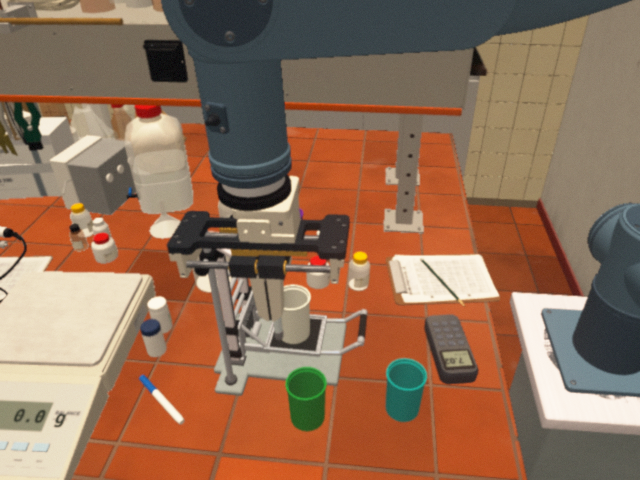

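```bash
python3 -m inch '[[[0.5,-1.5,0.5,0,-1.6,0,0],[0,-1.5,0,0,0,0,0],[0,-1,0,0,0,0,0],[-0.2,-0.8,0,0,0,0,0],[-0.2,-0.8,0,0,0,0,0],[-0.2,-0.8,0,0,0,0,0],[-0.1,-0.8,0,0,0,0,0],[-0.1,-0.8,0,0,0,0,0],[0,-0.8,0,0,0,0,0],[0,-0.8,0,0,0,0,0]]]'
```

```text
t: 12.3
position: [0.5677, 0.1582, 0.3068]
eef_rot: [[1.0, 0.006, 0.011], [0.006, -1.0, 0.001], [0.011, -0.001, -1.0]]
contact_force: [-0.7, 0.9, -0.0]
grip_width: 0.0004
```

```bash
python3 -m inch '[[[0,-0.8,-0.3,0,0,0,0],[0.1,-0.8,-0.3,0,0,0,0],[0.1,-0.8,0,0,0,0,0],[0.2,-0.8,0,0,0,0,0],[0.2,-0.8,0,0,0,0,0],[0.2,-0.6,0,0,0,0,0],[0,0,0,0,0,0,0]]]'; python3 - <<'E'
from h import *
im,d,i=snap('side','side5')
cv2.imwrite('pics/c5.png',cv2.resize(im[180:400,160:400],None,fx=2.5,fy=2.5))
E
```

```text
t: 12.88
position: [0.5773, 0.1048, 0.2997]
eef_rot: [[1.0, 0.005, 0.012], [0.005, -1.0, -0.0], [0.012, 0.0, -1.0]]
contact_force: [-0.2, 0.5, 0.2]
grip_width: 0.0006
```

View pics/c5.png

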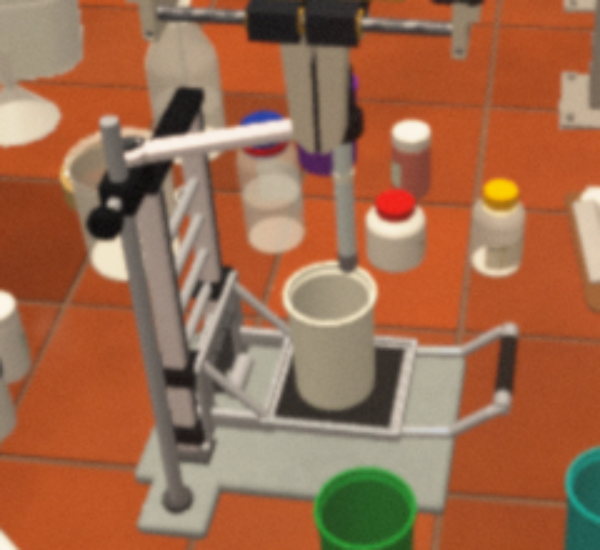

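The arm is following the fingers: the electrode rod is at crop (345,215), above the cup's rim level. I'll continue gently until the stop is felt.

```bash
python3 -m inch '[[[0.2,-0.6,0,0,0,0,0],[0.2,-0.6,0,0,0,0,0],[0.2,-0.5,0,0,0,0,0],[0,-0.3,0,0,0,0,0],[0,0,0,0,0,0,0]]]';python3 -m inch '[[[0,-0.4,0,0,0,0,0],[0,-0.3,0,0,0,0,0],[0,0,0,0,0,0,0]]]'
```

```text
t: 13.35
position: [0.5842, 0.0843, 0.2998]
eef_rot: [[1.0, 0.006, 0.012], [0.006, -1.0, 0.001], [0.012, -0.001, -1.0]]
contact_force: [-0.1, 1.0, 0.5]
grip_width: 0.0008
t: 13.6
position: [0.5842, 0.0772, 0.3]
eef_rot: [[1.0, 0.007, 0.013], [0.007, -1.0, 0.002], [0.013, -0.001, -1.0]]
contact_force: [0.6, 0.3, 0.0]
grip_width: 0.0002
```

```bash
python3 -m inch '[[[0,-0.3,0,0,0,0,0],[0,0,0,0,0,0,0]]]';python3 -m inch '[[[0,-0.3,0,0,0,0,0],[0,0,0,0,0,0,0]]]';python3 -m inch '[[[0,-0.3,0,0,0,0,0],[0,0,0,0,0,0,0]]]'
```

```text
t: 13.77
position: [0.5841, 0.0775, 0.3001]
eef_rot: [[1.0, 0.009, 0.013], [0.008, -1.0, 0.008], [0.013, -0.008, -1.0]]
contact_force: [0.3, 0.0, -0.0]
grip_width: 0.0003
t: 13.93
position: [0.584, 0.0773, 0.3001]
eef_rot: [[1.0, 0.011, 0.014], [0.011, -1.0, 0.013], [0.014, -0.013, -1.0]]
contact_force: [-0.6, -0.5, 0.8]
grip_width: 0.0006
t: 14.1
position: [0.5839, 0.0773, 0.3002]
eef_rot: [[1.0, 0.013, 0.014], [0.013, -1.0, 0.019], [0.014, -0.019, -1.0]]
contact_force: [1.3, 0.9, 1.0]
grip_width: 0.0004
```

The fingers are stopped at y=0.0773, where I predicted 0.0765, so the arm is against its stop. I'll back off and check.

```bash
python3 -m inch '[[[0,1,0,0,0,0,0],[0,2,0,-1.1,0.8,0,0],[0,3,1,0,0,0,0],[0,2,4,0,0,0,0],[0,0,4,0,0,0,0.3],[-2,0,2,0,0,0,0.4],[-4,0,0,0,0,0,0.4],[-4,0,0,0,0,0,0.4],[-4,0,0,0,0,0,0.4],[-2,0,0,0,0,0,0.4],[0,0,0,0,0,0,0.4]]]' 40; python3 - <<'E'
from h import *
s=manip.sense();print(s['position'],s['eef_rot'][:,2],s['joint_positions'])
im,d,i=snap('side','side6');cv2.imwrite('pics/c6.png',cv2.resize(im[180:400,160:400],None,fx=2.5,fy=2.5))
im2,d2,i2=snap('top','top6');cv2.imwrite('pics/t6.png',cv2.resize(im2[120:320,180:450],None,fx=2.9,fy=2.9))
for X in(cloud(i,d),cloud(i2,d2)):
    P=X.reshape(-1,3);q=P[(np.hypot(P[:,0]-.585,P[:,1]-.055)<.03)&(P[:,2]>.16)&(P[:,2]<.38)]
    for z in(.19,.21,.25,.34,.35):
        k=q[abs(q[:,2]-z)<.008]; print(z,len(k),k[:,:2].mean(0) if len(k) else '',k.min(0),k.max(0)) if len(k) else 0
    if len(q):print(np.sort(q[:,2])[[0,1,5]],q[:,2].max())
E
```

```text
t: 15.02
position: [0.417, 0.1568, 0.4095]
eef_rot: [[1.0, 0.005, -0.005], [0.005, -1.0, -0.015], [-0.005, 0.015, -1.0]]
contact_force: [-0.0, 0.3, -0.3]
grip_width: 0.0363
[0.41697439 0.1568061  0.40948522] [-0.00531981 -0.01541237 -0.99986707] [ 0.12078404  0.01083677  1.3725048  -0.01494158  1.76536883  0.11249691]
0.19 36 [0.58209927 0.05813761] [0.57659082 0.05383673 0.18766606] [0.5888186  0.06170539 0.19754369]
0.21 55 [0.58215308 0.05799185] [0.57668305 0.05308883 0.20203951] [0.5881513  0.06052003 0.21777953]
0.25 56 [0.58193798 0.05801264] [0.57742591 0.05197566 0.2422152 ] [0.58727721 0.06083928 0.25667041]
0.34 109 [0.58185258 0.05874959] [0.57468202 0.04691169 0.33206261] [0.59018099 0.06353931 0.34778281]
0.35 83 [0.58205789 0.05672183] [0.57512911 0.05031231 0.34203227] [0.59018099 0.06319284 0.35696702]
[0.18766606 0.18767521 0.18950374] 0.3569670209514399
0.19 4 [0.57875449 0.0551289 ] [0.57656725 0.04916797 0.18901937] [0.58138745 0.06085603 0.19593235]
0.21 12 [0.57868833 0.05337143] [0.57614805 0.04981415 0.20254884] [0.58484115 0.05962019 0.21776803]
0.25 10 [0.57788497 0.0538621 ] [0.57646664 0.04955185 0.24280529] [0.58180761 0.06046881 0.25485869]
0.34 39 [0.57972295 0.05462473] [0.5741155  0.04738524 0.33299537] [0.58976704 0.06345097 0.34783035]
0.35 33 [0.58106865 0.05532969] [0.57540866 0.04841938 0.3420861 ] [0.58851242 0.06299849 0.35699724]
[0.18901937 0.19551569 0.20187746] 0.3589547805529681
```

View pics/c6.png

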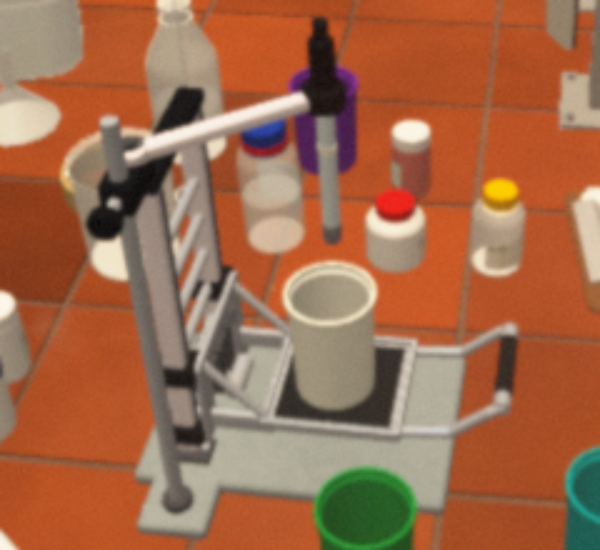

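View pics/t6.png

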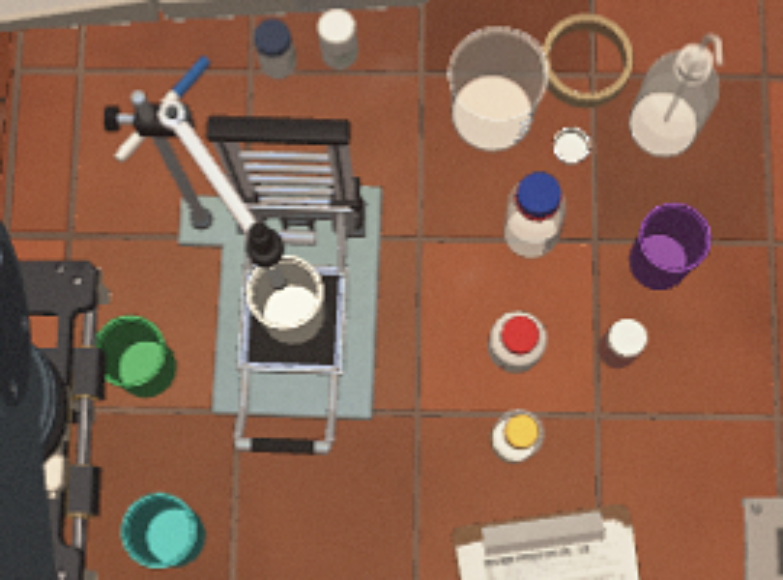

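The electrode is home: the rod is at about (0.582,0.054), directly over the cup's mouth, with the tip at crop (332,238). The bottles and jars haven't moved. Now for the handle at (0.464,0.058,0.080), using a 30° forward tilt so the gripper body stays clear of the cup.

```bash
python3 -m inch '[[[0,-1.5,-2,0,-5,0,0.45],[0,-1.5,-3,-0.5,-5,0,0.45],[0,-1.5,-3,0,-5,0,0.45],[0,-1.5,-3,0,-5,0,0.45],[0,-1.5,-3,0,-5,0,0.45],[0,-1,-2,0,-5,0,0.45],[0,0,-1,0,0,0,0.45],[0,0,0,0,0,0,0.45],[0,0,0,0,0,0,0.45]]]';python3 - <<'E'
from h import *
s=manip.sense();print(s['position'],s['joint_positions'])
im,d,i=load('side6');print([plane(i,292.8,275.2,.18+k*.004).round(4) for k in range(4)])
print(proj(i,[[.582,.054+.006,z] for z in(.18,.184,.188)]))
E
```

```text
t: 15.87
position: [0.4279, 0.0656, 0.2254]
eef_rot: [[0.863, -0.013, 0.506], [0.003, -0.999, -0.032], [0.506, 0.029, -0.862]]
contact_force: [-0.3, -0.2, -0.2]
grip_width: 0.0416
[0.42785027 0.06563211 0.22538455] [-0.14123879 -0.2969358   2.18758538  0.05947465  0.72173877 -0.16976924]
[array([0.5847, 0.0438, 0.18  ]), array([0.5837, 0.0486, 0.184 ]), array([0.5827, 0.0534, 0.188 ]), array([0.5818, 0.0581, 0.192 ])]
[[292.82216343 281.43656434]
 [292.7125318  279.60069572]
 [292.60232898 277.75464024]]
```

```bash
python3 -m inch '[[[0,-0.4,-2,1,0,0,0.45],[0.2,-0.4,-3,1,0,0,0.45],[0.2,0,-2.5,0,0,0,0.45],[0,0,-1,0,0,0,0.45],[0,0,0,0,0,0,0.45],[0,0,0,0,0,0,0.45]]]';python3 - <<'E'
from h import *
im,d,i=snap('side','side7');cv2.imwrite('pics/c7.png',cv2.resize(im[160:400,200:460],None,fx=2.4,fy=2.4))
im,d,i=snap('wrist','w7')
E
```

```text
t: 16.37
position: [0.4489, 0.0543, 0.1496]
eef_rot: [[0.854, -0.012, 0.519], [-0.011, -1.0, -0.004], [0.52, -0.003, -0.854]]
contact_force: [0.3, -0.1, 0.1]
grip_width: 0.0418
```

View pics/c7.png

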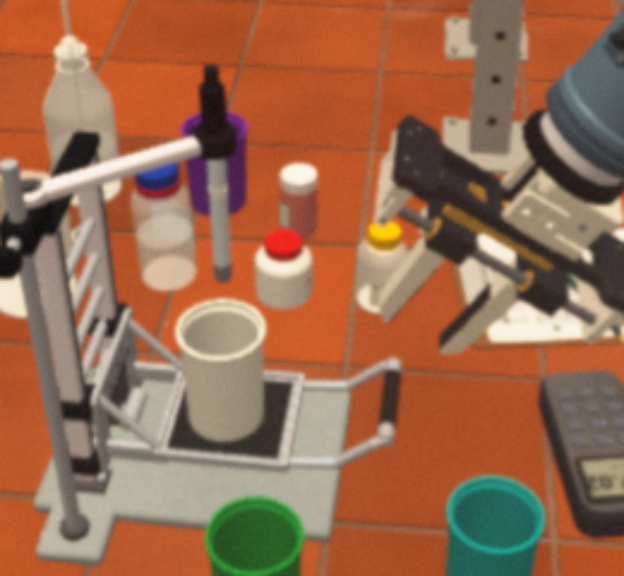

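View pics/w7.png

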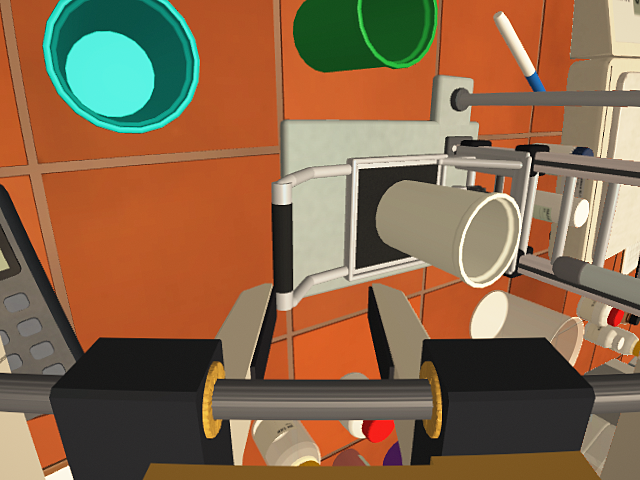

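```bash
python3 -m inch '[[[-1.5,0.3,0,0,0,0,0.45],[-1.2,0,0,0,0,0,0.45],[0,0,0,0,0,0,0.45],[0,0,0,0,0,0,0.45]]]'
```

```text
t: 16.8
position: [0.4269, 0.0572, 0.1569]
eef_rot: [[0.848, -0.009, 0.53], [-0.008, -1.0, -0.005], [0.53, -0.0, -0.848]]
contact_force: [0.6, -0.2, -0.2]
grip_width: 0.0419
```

```bash
python3 -m inch '[[[-0.6,0,-1,0,0,0,0.45],[0.8,0,-1.6,0,0,0,0.45],[1.0,0,-1.7,0,0,0,0.45],[1.0,0,-1.7,0,0,0,0.45],[0.5,0,-0.8,0,0,0,0.45],[0,0,0,0,0,0,0.45],[0,0,0,0,0,0,0.45]]]'
```

```text
t: 17.38
position: [0.4651, 0.0554, 0.0976]
eef_rot: [[0.84, -0.007, 0.543], [-0.005, -1.0, -0.006], [0.543, 0.002, -0.84]]
contact_force: [-0.9, -0.2, 0.3]
grip_width: 0.0417
```

```bash
python3 -m inch '[[[-1.2,0.2,0,0,1.5,0,0.45],[0,0,0,0,0,0,0.45],[0,0,0,0,0,0,0.45]]]'; python3 - <<'E'
from h import *
s=manip.sense();print(s['position'])
im,d,i=snap('wrist','w8')
E
```

```text
t: 17.63
position: [0.4559, 0.0566, 0.1005]
eef_rot: [[0.851, -0.007, 0.526], [-0.003, -1.0, -0.008], [0.526, 0.005, -0.851]]
contact_force: [-0.4, -0.1, 0.0]
grip_width: 0.0421
[0.45586011 0.05657909 0.10048567]
```

View pics/w8.png

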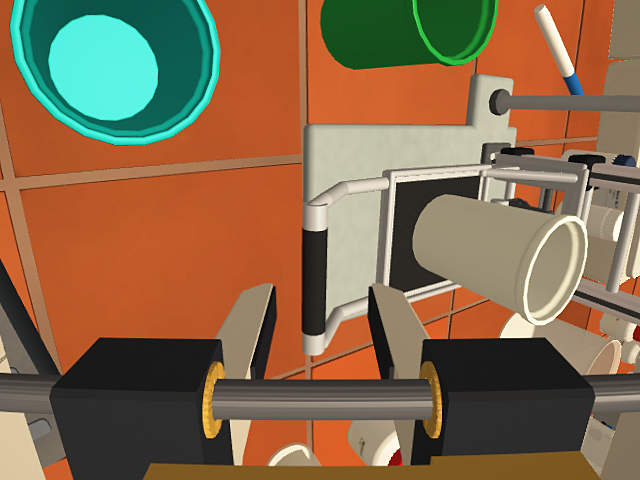

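The bar (column 314) lies between the pads (272 and 370), so I'll advance along the tool axis.

```bash
python3 -m inch '[[[0.4,0.1,-1.0,0,0,0,0.45],[0.6,0,-1.2,0,0,0,0.45],[0.5,0,-1.0,0,0,0,0.45],[0,0,0,0,0,0,0.45],[0,0,0,0,0,0,0.45]]]'
```

```text
t: 18.1
position: [0.4728, 0.0534, 0.0834]
eef_rot: [[0.854, -0.001, 0.521], [-0.003, -1.0, 0.003], [0.521, -0.004, -0.854]]
contact_force: [0.4, -0.1, -0.3]
grip_width: 0.0423
```

```bash
python3 -m inch '[[[-0.6,0.4,-0.6,0,0,0,0.45],[0,0,0,0,0,0,0.45],[0,0,0,0,0,0,0.45]]]';python3 -c "
from h import *
s=manip.sense();print(s['joint_positions'],s['qd'],s['tau'])
snap('wrist','w9');im,d,i=snap('side','side9');cv2.imwrite('pics/c9.png',cv2.resize(im[200:400,240:480],None,fx=3,fy=3))"
```

```text
t: 18.35
position: [0.4659, 0.0564, 0.0819]
eef_rot: [[0.855, 0.001, 0.518], [-0.003, -1.0, 0.007], [0.518, -0.007, -0.855]]
contact_force: [0.7, -0.8, 0.2]
grip_width: 0.0417
[-0.21274907  0.04248997  2.37952777  0.56447734  0.2190538  -0.73359401] [ 0.00397156 -0.0157379   0.02539798  0.00184568  0.0001648  -0.00257725] [ 2.52660282e-02 -2.18143344e+01 -1.91406244e+01  4.91494238e-01
 -2.53703132e+00  1.49848277e-02]
```

View pics/w9.png

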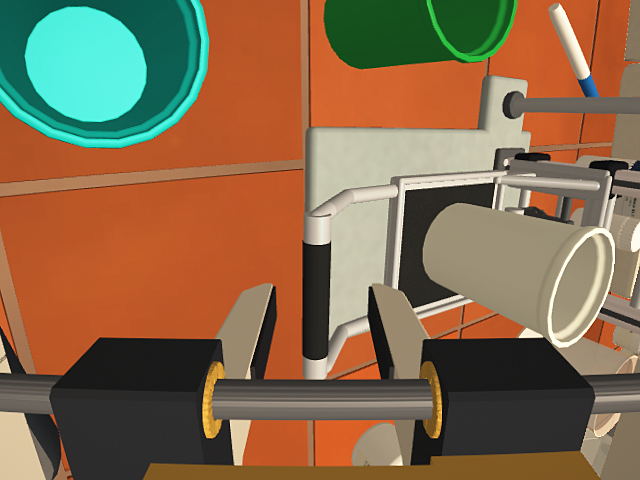

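View pics/c9.png

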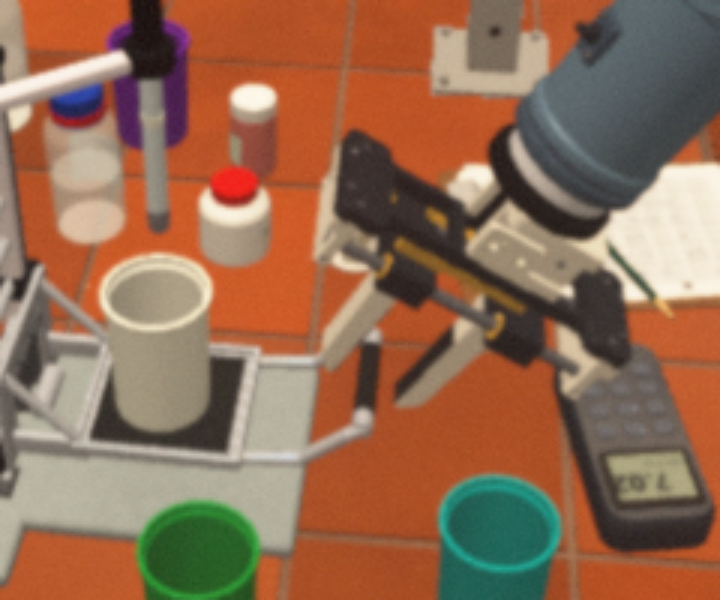

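J5 is at the edge of its range (0.219), and that's what stopped the descent. I'll reduce the tilt to about 15°, which still clears the cup.

```bash
python3 -m inch '[[[-0.2,0,0.5,0,5,0,0.45],[-0.2,0,0.3,0,5,0,0.45],[0,0,0.2,0,5,0,0.45],[0,0,0,0,0,0,0.45],[0,0,0,0,0,0,0.45]]]';python3 -c "
from h import *
s=manip.sense();print(s['position'],s['joint_positions'])"
```

```text
t: 18.87
position: [0.4622, 0.0594, 0.0899]
eef_rot: [[0.95, 0.002, 0.313], [-0.003, -1.0, 0.013], [0.313, -0.013, -0.95]]
contact_force: [-0.1, -0.1, -0.3]
grip_width: 0.0417
[0.46223145 0.05935588 0.08986312] [-0.16506523  0.07894839  2.17716215  0.11878313  0.5766109  -0.25424517]
```

```bash
python3 -m inch '[[[0,0,-1.0,0,0,0,0.45],[0.3,0,-1.0,0,0,0,0.45],[0.3,0,-0.8,0,0,0,0.45],[0,0,0,0,0,0,0.45],[0,0,0,0,0,0,0.45]]]';python3 -c "
from h import *
s=manip.sense();print(s['position'],s['joint_positions'])
snap('wrist','w10')"
```

```text
t: 19.28
position: [0.4665, 0.0607, 0.0598]
eef_rot: [[0.946, 0.004, 0.324], [-0.002, -1.0, 0.015], [0.324, -0.015, -0.946]]
contact_force: [0.2, -0.2, -0.4]
grip_width: 0.0419
[0.4664984  0.06073506 0.05976103] [-0.16312876  0.14220007  2.21480468  0.151714    0.46557716 -0.28885607]
```

View pics/w10.png

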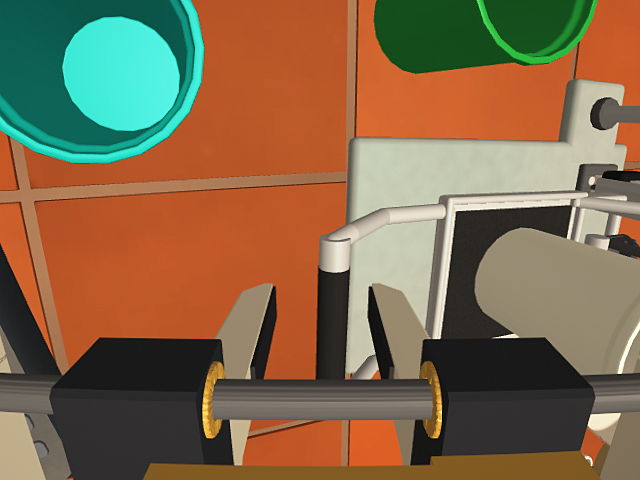

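The bar is between the pads, about 4 mm to the +x side. I'll shift and close.

```bash
python3 -m inch '[[[0.35,-0.2,0.1,0,0,0,0.45],[0,0,0,0,0,0,0.3],[0,0,0,0,0,0,0.2],[0,0,0,0,0,0,0.1],[0,0,0,0,0,0,0],[0,0,0,0,0,0,0],[0,0,0,0,0,0,0]]]' 45
```

```text
t: 19.92
position: [0.4699, 0.0586, 0.0625]
eef_rot: [[0.945, 0.004, 0.328], [-0.001, -1.0, 0.015], [0.328, -0.015, -0.945]]
contact_force: [-0.3, -1.3, -2.0]
grip_width: 0.0106
```

```bash
python3 -m inch '[[[0,0,0.3,0,0,0,0],[0,0,0.6,0,0,0,0],[0,0,0.6,0,0,0,0],[0,0,0.6,0,0,0,0],[0,0,0.6,0,0,0,0],[0,0,0.5,0,0,0,0]]]'; python3 - <<'E'
from h import *
im,d,i=snap('side','side11');cv2.imwrite('pics/c11.png',cv2.resize(im[160:400,190:450],None,fx=2.4,fy=2.4))
print(manip.sense()['position'])
E
```

```text
t: 20.42
position: [0.4698, 0.0585, 0.0947]
eef_rot: [[0.946, 0.002, 0.325], [-0.003, -1.0, 0.016], [0.325, -0.016, -0.946]]
contact_force: [3.9, 0.2, -8.0]
grip_width: 0.0106
[0.4698718  0.05854143 0.09539193]
```

View pics/c11.png

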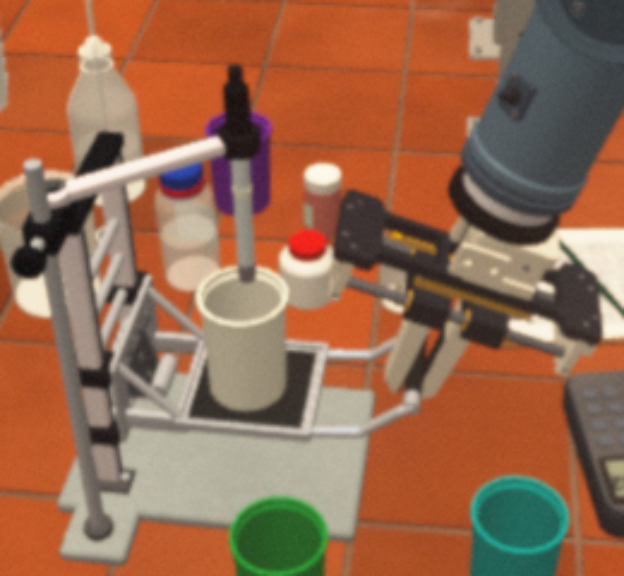

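The platform is rising level (h≈0.033) and the tip is over the middle of the mouth. Continuing.

```bash
python3 -m inch '[[[0,0,0.5,0,0,0,0],[0,0,0.5,0,0,0,0],[0,0,0.5,0,0,0,0],[0,0,0.5,0,0,0,0],[0,0,0.4,0,0,0,0],[0,0,0,0,0,0,0]]]'; python3 - <<'E'
from h import *
im,d,i=snap('side','side12');cv2.imwrite('pics/c12.png',cv2.resize(im[160:400,190:450],None,fx=2.4,fy=2.4))
im,d,i=snap('top','top12');cv2.imwrite('pics/t12.png',cv2.resize(im[120:320,180:450],None,fx=2.9,fy=2.9))
E
```

```text
t: 20.97
position: [0.4699, 0.0585, 0.1219]
eef_rot: [[0.945, 0.002, 0.327], [-0.003, -1.0, 0.015], [0.327, -0.016, -0.945]]
contact_force: [3.1, 0.0, -6.3]
grip_width: 0.0107
```

View pics/c12.png

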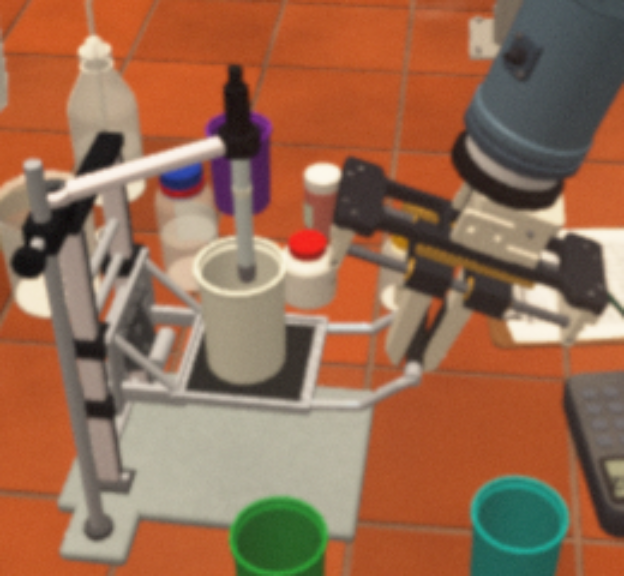

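View pics/t12.png

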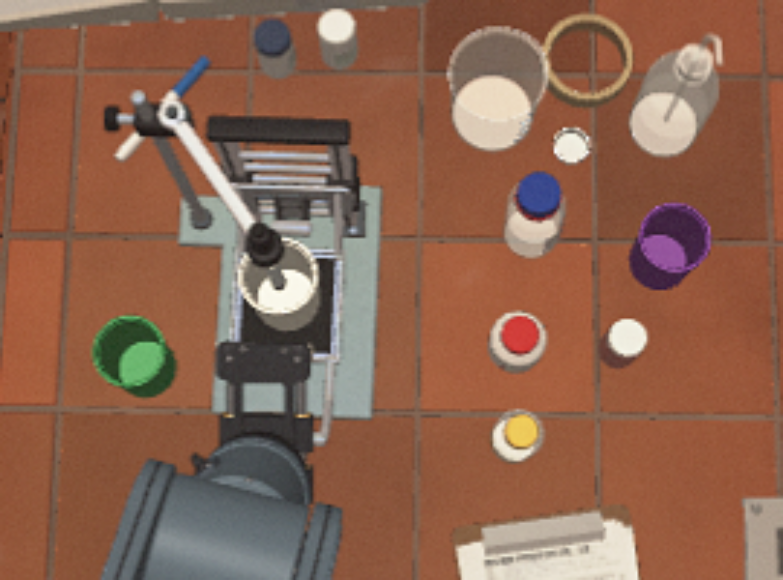

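The tip is entering the mouth near the middle (side crop 246,268; rim centre about 240,265). h≈0.059, so I need about 45 mm more.

```bash
python3 -m inch '[[[0,0,0.5,0,0,0,0],[0,0,0.5,0,0,0,0],[0,0,0.5,0,0,0,0],[0,0,0.5,0,0,0,0],[0,0,0.5,0,0,0,0],[0,0,0.5,0,0,0,0],[0,0,0.4,0,0,0,0],[0,0,0,0,0,0,0]]]'
```

```text
t: 21.73
position: [0.4699, 0.0585, 0.1549]
eef_rot: [[0.945, 0.001, 0.326], [-0.004, -1.0, 0.016], [0.326, -0.016, -0.945]]
contact_force: [2.7, -0.3, -5.2]
grip_width: 0.0105
```

```bash
python3 -m inch '[[[0,0,0.5,0,0,0,0],[0,0,0.5,0,0,0,0],[0,0,0.2,0,0,0,0],[0,0,0,0,0,0,0]]]'; python3 - <<'E'
from h import *
print(manip.sense()['position'])
im,d,i=snap('side','side13');cv2.imwrite('pics/c13.png',cv2.resize(im[160:400,190:450],None,fx=2.4,fy=2.4))
X=cloud(i,d);P=X.reshape(-1,3);P=P[np.isfinite(P[:,0])]
q=P[(np.hypot(P[:,0]-.587,P[:,1]-.055)<.036)&(np.hypot(P[:,0]-.582,P[:,1]-.055)>.02)&(P[:,2]>.2)&(P[:,2]<.27)];print(len(q),np.percentile(q[:,2],[50,90,99]),q[:,2].max())
im,d,i=snap('top','top13')
X=cloud(i,d);P=X.reshape(-1,3);P=P[np.isfinite(P[:,0])]
q=P[(abs(P[:,0]-.56)<.02)&(abs(P[:,1]-.055)<.03)&(P[:,2]>.1)&(P[:,2]<.2)];print(len(q),np.percentile(q[:,2],[10,50,90]))
E
```

```text
t: 22.07
position: [0.4698, 0.0585, 0.1663]
eef_rot: [[0.946, 0.001, 0.325], [-0.005, -1.0, 0.016], [0.325, -0.017, -0.945]]
contact_force: [4.0, 0.6, -5.0]
grip_width: 0.0106
[0.46983755 0.05853345 0.16632782]
1286 [0.22675764 0.2425642  0.24468752] 0.2452750784801334
262 [0.15357493 0.15715347 0.18931592]
```

View pics/c13.png

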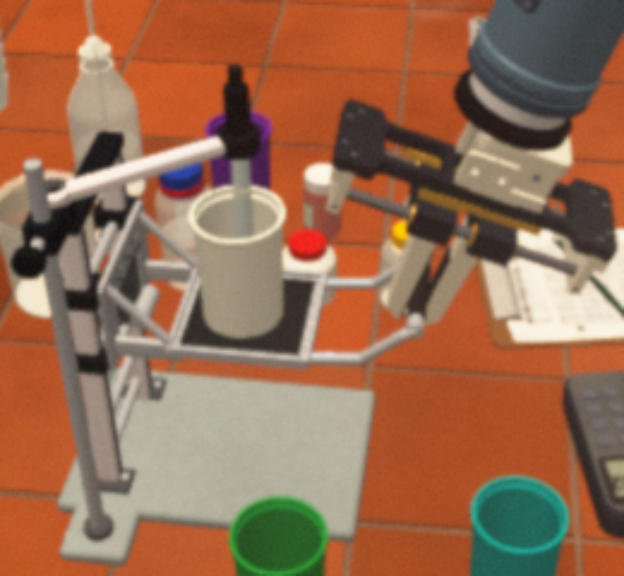

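Both the TCP and vision give h≈0.104, about 8 mm above the 0.096 seat. I'll lower it gently onto the rung.

```bash
python3 -m inch '[[[0,0,-0.2,0,0,0,0],[0,0,-0.2,0,0,0,0],[0,0,-0.2,0,0,0,0],[0,0,0,0,0,0,0]]]';  python3 -m inch '[[[0,0,-0.2,0,0,0,0],[0,0,0,0,0,0,0]]]'; python3 -m inch '[[[0,0,-0.2,0,0,0,0],[0,0,0,0,0,0,0]]]'
```

```text
t: 22.5
position: [0.4698, 0.0585, 0.159]
eef_rot: [[0.946, 0.001, 0.325], [-0.005, -1.0, 0.016], [0.325, -0.017, -0.945]]
contact_force: [4.6, 0.9, -5.9]
grip_width: 0.0106
t: 22.67
position: [0.4699, 0.0585, 0.1584]
eef_rot: [[0.945, 0.001, 0.326], [-0.004, -1.0, 0.016], [0.326, -0.016, -0.945]]
contact_force: [0.0, -0.1, -1.8]
grip_width: 0.0105
t: 22.83
position: [0.4699, 0.0585, 0.1586]
eef_rot: [[0.945, 0.002, 0.328], [-0.003, -1.0, 0.015], [0.328, -0.015, -0.944]]
contact_force: [2.9, -0.7, -5.5]
grip_width: 0.0104
```

```bash
python3 -m inch '[[[0,0,-0.3,0,0,0,0],[0,0,0,0,0,0,0]]]'; python3 -m inch '[[[0,0,-0.3,0,0,0,0],[0,0,0,0,0,0,0]]]'; python3 - <<'E'
from h import *
print(manip.sense()['position'],manip.sense()['contact_force'])
E
```

```text
t: 23.0
position: [0.47, 0.0585, 0.1585]
eef_rot: [[0.944, 0.004, 0.331], [-0.001, -1.0, 0.014], [0.331, -0.014, -0.944]]
contact_force: [1.2, -0.0, -4.5]
grip_width: 0.0107
t: 23.17
position: [0.47, 0.0585, 0.1586]
eef_rot: [[0.943, 0.005, 0.334], [0.0, -1.0, 0.014], [0.334, -0.013, -0.942]]
contact_force: [2.3, -0.1, -4.0]
grip_width: 0.0106
[0.47002007 0.05850614 0.15855086] [ 2.27481567 -0.12835873 -4.00550777]
```

Despite further downward commands it holds at z=0.1585, which is h=0.096, so it is seated. I'll release slowly and check that it stays.

```bash
python3 -m inch '[[[0,0,0,0,0,0,0.16],[0,0,0,0,0,0,0.2],[0,0,0,0,0,0,0.25],[0,0,0,0,0,0,0.35],[0,0,0,0,0,0,0.45],[0,0,0,0,0,0,0.45]]]' 20; python3 - <<'E'
from h import *
im,d,i=snap('side','side14');cv2.imwrite('pics/c14.png',cv2.resize(im[160:400,190:450],None,fx=2.4,fy=2.4))
snap('wrist','w14')
E
```

```text
t: 23.67
position: [0.4697, 0.0586, 0.1583]
eef_rot: [[0.943, 0.006, 0.334], [0.001, -1.0, 0.014], [0.334, -0.012, -0.942]]
contact_force: [-0.3, 0.5, -0.2]
grip_width: 0.0386
```

View pics/c14.png

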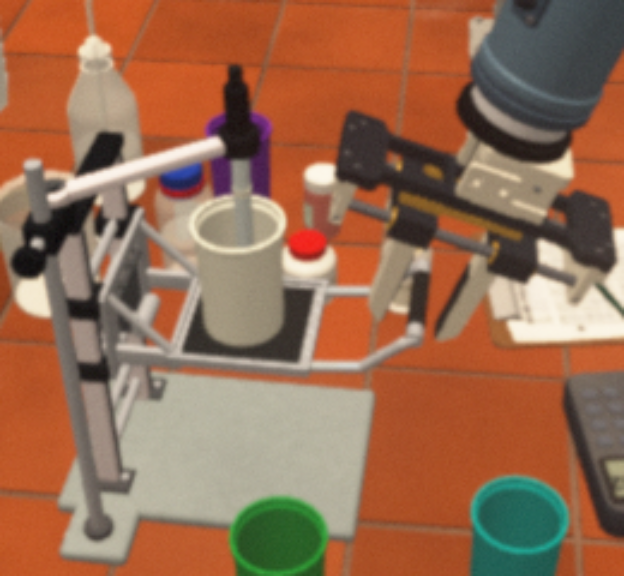

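View pics/w14.png

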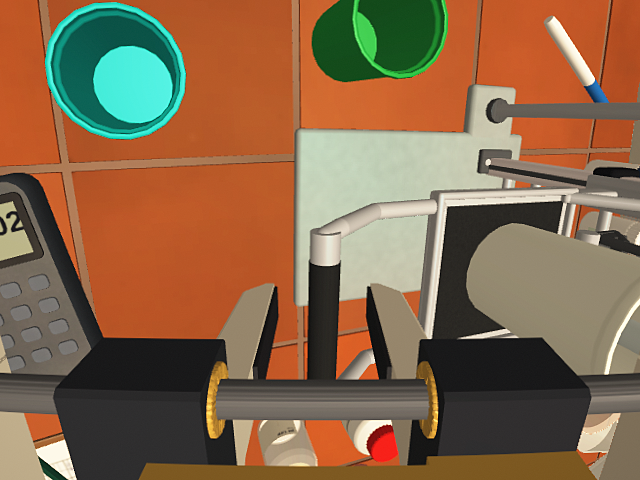

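The platform holds by itself and the bar is free between the open pads. I'll retract along the tool axis.

```bash
python3 -m inch '[[[-0.2,0,0.6,0,0,0,0.45],[-0.3,0,1,0,0,0,0.45],[-0.5,0,1.4,0,0,0,0.45],[-0.6,0,1.6,0,0,0,0.45],[-0.7,0,2,0,0,0,0.45]]]';python3 -m inch '[[[-0.8,0,2,0,0,0,0.45],[-1.5,0,3,0,0,0,0.45],[-2,0,3,0,0,0,0.45],[-2,0,2,0,0,0,0.45],[0,0,0,0,0,0,0.45],[0,0,0,0,0,0,0.45]]]'; python3 - <<'E'
from h import *
im,d,i=snap('side','side15');cv2.imwrite('pics/c15.png',cv2.resize(im[160:400,190:450],None,fx=2.4,fy=2.4))
X=cloud(i,d);P=X.reshape(-1,3);P=P[np.isfinite(P[:,0])]
q=P[(np.hypot(P[:,0]-.587,P[:,1]-.055)<.036)&(np.hypot(P[:,0]-.582,P[:,1]-.055)>.02)&(P[:,2]>.2)&(P[:,2]<.27)];print('rim',np.percentile(q[:,2],[90,99]))
r=q[q[:,2]>.225];print(cv2.minEnclosingCircle(r[:,:2].astype(np.float32)))
p=P[(np.hypot(P[:,0]-.582,P[:,1]-.055)<.012)&(P[:,2]>.24)&(P[:,2]<.28)];print('rod',p.mean(0))
im,d,i=snap('top','top15');cv2.imwrite('pics/t15.png',cv2.resize(im[120:320,180:450],None,fx=2.9,fy=2.9))
X=cloud(i,d);P=X.reshape(-1,3);P=P[np.isfinite(P[:,0])]
q=P[(abs(P[:,0]-.56)<.02)&(abs(P[:,1]-.055)<.03)&(P[:,2]>.1)&(P[:,2]<.17)];print('plat',np.percentile(q[:,2],[10,50,90]))
E
```

```text
t: 24.18
position: [0.4429, 0.0589, 0.2226]
eef_rot: [[0.946, 0.005, 0.324], [0.0, -1.0, 0.015], [0.324, -0.014, -0.946]]
contact_force: [0.0, 0.4, 0.2]
grip_width: 0.0417
t: 24.68
position: [0.3762, 0.059, 0.3337]
eef_rot: [[0.943, 0.005, 0.332], [0.001, -1.0, 0.013], [0.332, -0.011, -0.943]]
contact_force: [0.6, 0.1, 0.3]
grip_width: 0.0418
rim [0.23495416 0.23656892]
((0.5866501331329346, 0.05448633059859276), 0.03356228768825531)
rod [0.58186175 0.05797116 0.26038979]
plat [0.14513959 0.14821822 0.15394933]
```

View pics/c15.png

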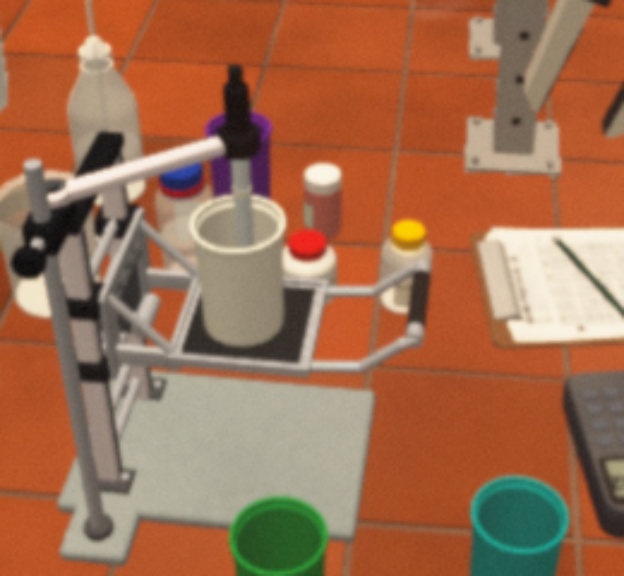

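View pics/t15.png

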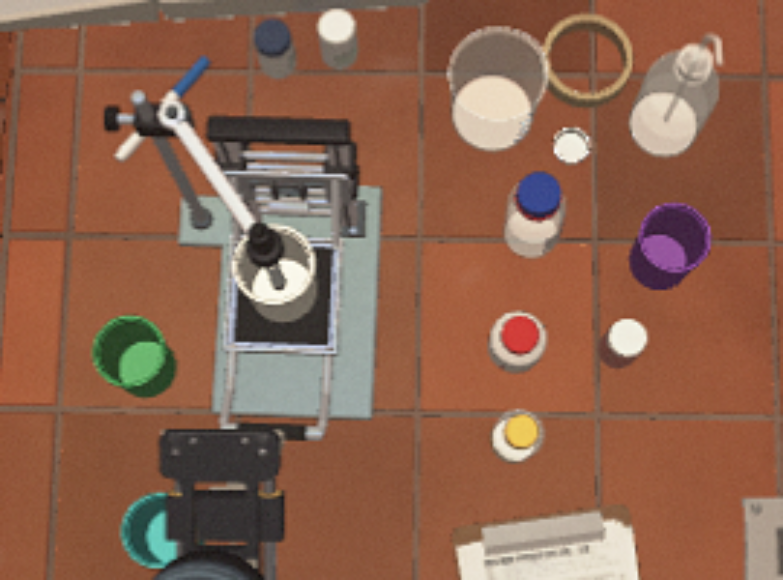

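```bash
python3 -c "
from h import *
print(manip.finish_job())"
```

```text
the job is handed in; nothing more can be done
None
```

The job is done and handed in at about 25 s. The white cup stands upright on the platform and the electrode arm is home against its stop. The platform is seated on the 0.096 rung, with the electrode's tip inside the cup.

**Last checks**
- **Seat:** the platform stopped at h ≈ 0.096 m while I kept pushing down, and it held once I let go. Depth readings put its face at z ≈ 0.148 m.
- **Tip:** the rim is at z ≈ 0.235 m and the tip at about 0.187 m. That is roughly 48 mm below the rim and 36 mm above the cup floor.
- **Centring:** the cup is 2–4 mm from the platform's middle. The rod is about 5 mm off the cup's centre and did not touch it in any picture.
- **Surroundings:** the bottles and jars stand where they were, and the robot touches nothing.

**What disagreed or went wrong**
- **Tip height:** the views gave anything from 0.180 to 0.192 m, but every value fits this rung.
- **Wrist force:** the reading was too noisy to show contact, so I judged the arm's stop, the cup landing and the seating by where motion stopped.
- **Handle approach:** on the first try, tilted about 30°, joint 5 reached the edge of its range. It read 0.219 against the listed 0.22, so it may count as passing the limit. I backed off and gripped at about 18° instead.

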